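# Nip the bound notebooks in the ratchet press

### The arm

A 7-joint arm with a two-finger parallel gripper is mounted at the origin on the work surface. World frame = base frame: x ahead of the robot, y to its left, z up, the work surface at z = 0. Lengths are in m, angles in rad, forces in N, time in s.
With the tool pointing down it reaches from about 0.425 to 1.025 m from the base axis. Payload 3.6 kg.
Tool frame: the origin (TCP) lies on the centre line of the jaws, within the pads' length; the fingertips stand 22 mm ahead of it and the grasp point (between the pads) lies 3 mm ahead of it (robot.nose_length is the distance from the TCP to the fingertips, in m); z points along the fingers, y is the line along which they close (so a half turn about z gives the same grasp; the last joint's range is limited). The gripper opens to 85 mm and grips with 20 to 120 N. Pads are 22 mm wide; open, the fingers measure 114 mm over their backs; the gripper's body (76 mm by 85 mm) begins 54 mm behind the grasp point. The pads swing forward as they close: fully open they stand 13 mm farther back than shut.
Start: joints at [-1.335, 0.591, 0.048, 1.609, -0.033, 0.943, -0.034], TCP at [0.235, 0.686, 0.253] pointing down, gripper open.
Joint ranges: [-2.69, 2.69], [-0.47, 2.24], [-1.27, 1.36], [0.19, 2.51], [-1.53, 4.68], [0.08, 2.07], [-3.09, 3.09]. Speed limits (rad/s): [2.57, 2.57, 3.14, 3.14, 3.14, 3.14, 3.14].

### API

Orientations are given as a rotation vector (axis times angle).
In Python, from bench import robot, camera gives the robot as it stands. The module is installed in compiled form; this text tells all that it offers.
- The arm moves only by the tool drive_tool, never from a script. Its argument "commands" is a list of rows, each a list of 7 numbers: the finger opening in mm, from 0 to 85.4, then the shift along the tool's x, y, z in mm, then the turn, a rotation vector about the tool's x, y, z in rad. In form: [[hand, x, y, z, rx, ry, rz], ...]. A call has exactly 10 rows; each row shifts and turns the commanded pose from where the row before left it, along the tool's axes as they then stand; what a row does not reach is not made up. A row lasts 1/10 s, in which the tool goes at most 50 mm and 8.59 degrees, less where a joint would pass 70% of its speed; a pose out of reach is approached as far as the arm can. A call is refused whole if a number of a shift passes 50 or a number of a turn 0.15, either way. A call with a gripper value outside its range is refused whole. The fingers move at their own pace and stop on an object; the grip force is fixed at half the most. Time passes only in rows, so rows that do not move let the fingers close, or fill a call up. It gives the time, the measured TCP pose, the force, the opening and the grip force at its end, in the units of the state.
- robot.get_obs(): the state, without advancing time (a new reading comes with each control period).
- camera(name): name is "side" or "top" or "wrist"; returns a dict with "img" (420x560x3 uint8, red, green, blue), "camera_matrix" (3x3 intrinsics, pixels), "R" (3x3) and "t" (3): a world point X has camera coordinates R X + t; the wrist camera has in their place "mount" (4x4, takes a point from camera to tool coordinates, whose origin is the TCP and whose axes are the flange's). Camera axes: x right, y down, z forward; pixel columns grow to the right and rows downward; lengths in m; the calibration is good to about 2 mm. A picture is of the moment at which its call begins: read the wrist's pose just before it. There is no depth.
- robot.close_job(): hands the job in; it is judged then, once.
The state is a dict: "t": time; "qpos": joint angles; "qd": joint speeds; "tau": joint torques, N m; "position": TCP position; "tool_rot": TCP orientation; "wrist_force": force on the tool from outside, world axes, zero at the start; "moment": the same for the moment, N m; "opening": opening from 0.0 (shut) to 1.0 (fully open); "finger_force": force on a finger pad.
Only numpy, scipy, OpenCV 4.12 (cv2) and the standard library are available. Lean on these libraries where they do the work, as an engineer would, in place of code of your own. Each camera call takes 0.05 s, during which the arm holds its last target. There are 200 camera calls.

### The job

Move the jar candle out of the notebook press and stand it on the cork coaster, and stand all the notebooks in the press's bay, spine up and parallel to its jaw. With them in, find out which way the ratchet lever grips and work it to and fro until the jaw nips all the notebooks firmly together against the fixed cheek; stop when you feel it go tight, without crushing them. Finally leave the lever swung back, the loose way, to its stop, and leave the mug and cactus alone.

Things in the scene. Friction and masses are not known exactly. Their poses are not given: they have to be found in the camera images.
- press_p: Notebook press, 9 kg (p or q: one is absent and reads None). Plywood plate, x -75..75, y -215..245, 15 mm thick; origin under it on the desk. Along its y: fixed wooden cheek (135 mm wide, inner face at y = 225), bay (265 mm long at the start, floor 15 mm above the desk), moving jaw, toothed wheel and lever on an upright axle at x = 0, y = -140. Cheek and jaw tops are 45 mm above the desk.
- jawface_p (a point): Centre of the pressing face (135 mm wide; at press y = -40 mm at the start) of the jaw's pad, which is sprung (3.5 N/mm, 19 mm). The jaw closes along the press's +y by up to 240 mm, 26 mm per radian of the wheel, and stays where left. It has no release and cannot be pushed back: do not close it before the notebooks are in (one swing to try it does no harm).
- lever_p (a joint): Lever angle, rad, counter-clockwise from above positive; 0 = along the press's -x; stops at -0.7 and 0.7; starts within 0.3 of 0. One way it turns loose (1 to 2 N at the handle); the other it grips the wheel within 0.32 rad and closes the jaw (4 to 8 N at the handle, over 10 when tight), 28 to 36 mm a full swing. Which way grips is unmarked and varies: try both and watch the jaw.
- handle_p (a point): Top centre of the lever's round upright wooden post, 22 mm across, 55 mm tall, top 112 mm above the desk, 130 mm from the axle. The lever arm (24 mm wide) at its foot has its upper face 57 mm above the desk.
- axis_p (a point): Point on the upright axle of the lever and wheel, 90 mm above the desk.
- press_q: Notebook press, 9 kg (p or q: one is absent and reads None). Plywood plate, x -75..75, y -215..245, 15 mm thick; origin under it on the desk. Along its y: fixed wooden cheek (135 mm wide, inner face at y = 225), bay (265 mm long at the start, floor 15 mm above the desk), moving jaw, toothed wheel and lever on an upright axle at x = 0, y = -140. Cheek and jaw tops are 45 mm above the desk.
- jawface_q (a point): Centre of the pressing face (135 mm wide; at press y = -40 mm at the start) of the jaw's pad, which is sprung (3.5 N/mm, 19 mm). The jaw closes along the press's +y by up to 240 mm, 26 mm per radian of the wheel, and stays where left. It has no release and cannot be pushed back: do not close it before the notebooks are in (one swing to try it does no harm).
- lever_q (a joint): Lever angle, rad, counter-clockwise from above positive; 0 = along the press's -x; stops at -0.7 and 0.7; starts within 0.3 of 0. One way it turns loose (1 to 2 N at the handle); the other it grips the wheel within 0.32 rad and closes the jaw (4 to 8 N at the handle, over 10 when tight), 28 to 36 mm a full swing. Which way grips is unmarked and varies: try both and watch the jaw.
- handle_q (a point): Top centre of the lever's round upright wooden post, 22 mm across, 55 mm tall, top 112 mm above the desk, 130 mm from the axle. The lever arm (24 mm wide) at its foot has its upper face 57 mm above the desk.
- axis_q (a point): Point on the upright axle of the lever and wheel, 90 mm above the desk.
- book1: Thick hand-bound notebook, cardboard covers and grey cloth spine, standing spine up on its long edge: 130 mm long (its x), 30 mm thick (its y), 70 mm tall. Origin: centre of its underside. About 250 g. Two to four of the notebooks are there; absent ones read None.
- book2: Thick hand-bound notebook, cardboard covers and grey cloth spine, standing spine up on its long edge: 130 mm long (its x), 32 mm thick (its y), 70 mm tall. Origin: centre of its underside. About 260 g. Two to four of the notebooks are there; absent ones read None.
- book3: Thick hand-bound notebook, cardboard covers and grey cloth spine, standing spine up on its long edge: 130 mm long (its x), 34 mm thick (its y), 70 mm tall. Origin: centre of its underside. About 270 g. Two to four of the notebooks are there; absent ones read None.
- book4: Thick hand-bound notebook, cardboard covers and grey cloth spine, standing spine up on its long edge: 130 mm long (its x), 36 mm thick (its y), 70 mm tall. Origin: centre of its underside. About 280 g. Two to four of the notebooks are there; absent ones read None.
- candle: Jar candle, a squat straight cylinder of amber glass with a wooden lid, 60 mm across (lid 62), 55 mm tall, 250 g; standing in the press's bay at the start. Origin: centre of its underside.
- coaster: Round cork coaster, 100 mm across, 4 mm thick, fixed on the desk between robot and press. Origin: centre of its underside.
- mug: White mug (76 mm across, 90 mm tall) on the far side; leave alone.
- cactus: Cactus in a terracotta pot (84 mm across, 130 mm tall) on the far side; leave alone.
There are look-alikes about, which are no part of the job. Leave any pink look-alike of the book1 alone.

How it is judged:
On the way, in this order (a step that is already met when the one before it is completed fails the run):
1. all the notebooks stand released in the bay between jaw and cheek (x of book1 in the frame of press_p between -0.04 and 0.04 m and z of book1 in the frame of press_p between 0.009 and 0.021 m and y of each of book1, book2, book3, book4 in the frame of press_p below 0.22 m and y of each of book1, book2, book3, book4 in the frame of jawface_p above 0 m and angle between the x axis of each of book1, book2, book3, book4 and the x axis of press_p, either way round below 0.4 rad and angle between each of book1, book1, book2, book2, book3, book3, book4, book4's own z axis and vertical below 0.15 rad and x of book1 in the frame of press_q between -0.04 and 0.04 m and z of book1 in the frame of press_q between 0.009 and 0.021 m and y of each of book1, book2, book3, book4 in the frame of press_q below 0.22 m and y of each of book1, book2, book3, book4 in the frame of jawface_q above 0 m and angle between the x axis of each of book1, book2, book3, book4 and the x axis of press_q, either way round below 0.4 rad and x of book2 in the frame of press_p between -0.04 and 0.04 m and z of book2 in the frame of press_p between 0.009 and 0.021 m and x of book2 in the frame of press_q between -0.04 and 0.04 m and z of book2 in the frame of press_q between 0.009 and 0.021 m and x of book3 in the frame of press_p between -0.04 and 0.04 m and z of book3 in the frame of press_p between 0.009 and 0.021 m and x of book3 in the frame of press_q between -0.04 and 0.04 m and z of book3 in the frame of press_q between 0.009 and 0.021 m and x of book4 in the frame of press_p between -0.04 and 0.04 m and z of book4 in the frame of press_p between 0.009 and 0.021 m and x of book4 in the frame of press_q between -0.04 and 0.04 m and z of book4 in the frame of press_q between 0.009 and 0.021 m and contact force between the fingers and book1 below 0.1 N and contact force between the fingers and book2 below 0.1 N and contact force between the fingers and book3 below 0.1 N and contact force between the fingers and book4 below 0.1 N), for 0.2 s.
2. the jaw nips the notebooks firmly: more than 8 N from the jaw and on the cheek ((contact force between jaw_p and book1 above 8 N or contact force between jaw_p and book2 above 8 N or contact force between jaw_p and book3 above 8 N or contact force between jaw_p and book4 above 8 N) and (contact force between press_p_c1 and book1 above 8 N or contact force between press_p_c1 and book2 above 8 N or contact force between press_p_c1 and book3 above 8 N or contact force between press_p_c1 and book4 above 8 N) and (contact force between jaw_q and book1 above 8 N or contact force between jaw_q and book2 above 8 N or contact force between jaw_q and book3 above 8 N or contact force between jaw_q and book4 above 8 N) and (contact force between press_q_c1 and book1 above 8 N or contact force between press_q_c1 and book2 above 8 N or contact force between press_q_c1 and book3 above 8 N or contact force between press_q_c1 and book4 above 8 N)), for 0.2 s.
At the end, for the whole second after the job is handed in: Every notebook upright (0.15 rad) on the bay floor, within 30 mm of the centre line, parallel to the jaw (0.12 rad), at rest, squeezed over 3 N at jaw and cheek; candle upright within 30 mm of the coaster's centre; lever within 0.1 rad of its loose-side stop (x of book1 in the frame of press_p between -0.03 and 0.03 m and z of book1 in the frame of press_p between 0.009 and 0.021 m and y of each of book1, book2, book3, book4 in the frame of press_p below 0.22 m and y of each of book1, book2, book3, book4 in the frame of jawface_p above 0 m and angle between the x axis of each of book1, book2, book3, book4 and the x axis of press_p, either way round below 0.12 rad and angle between each of book1, book1, book2, book2, book3, book3, book4, book4's own z axis and vertical below 0.15 rad and x of book1 in the frame of press_q between -0.03 and 0.03 m and z of book1 in the frame of press_q between 0.009 and 0.021 m and y of each of book1, book2, book3, book4 in the frame of press_q below 0.22 m and y of each of book1, book2, book3, book4 in the frame of jawface_q above 0 m and angle between the x axis of each of book1, book2, book3, book4 and the x axis of press_q, either way round below 0.12 rad and x of book2 in the frame of press_p between -0.03 and 0.03 m and z of book2 in the frame of press_p between 0.009 and 0.021 m and x of book2 in the frame of press_q between -0.03 and 0.03 m and z of book2 in the frame of press_q between 0.009 and 0.021 m and x of book3 in the frame of press_p between -0.03 and 0.03 m and z of book3 in the frame of press_p between 0.009 and 0.021 m and x of book3 in the frame of press_q between -0.03 and 0.03 m and z of book3 in the frame of press_q between 0.009 and 0.021 m and x of book4 in the frame of press_p between -0.03 and 0.03 m and z of book4 in the frame of press_p between 0.009 and 0.021 m and x of book4 in the frame of press_q between -0.03 and 0.03 m and z of book4 in the frame of press_q between 0.009 and 0.021 m and (contact force between jaw_p and book1 above 3 N or contact force between jaw_p and book2 above 3 N or contact force between jaw_p and book3 above 3 N or contact force between jaw_p and book4 above 3 N) and (contact force between press_p_c1 and book1 above 3 N or contact force between press_p_c1 and book2 above 3 N or contact force between press_p_c1 and book3 above 3 N or contact force between press_p_c1 and book4 above 3 N) and (contact force between jaw_q and book1 above 3 N or contact force between jaw_q and book2 above 3 N or contact force between jaw_q and book3 above 3 N or contact force between jaw_q and book4 above 3 N) and (contact force between press_q_c1 and book1 above 3 N or contact force between press_q_c1 and book2 above 3 N or contact force between press_q_c1 and book3 above 3 N or contact force between press_q_c1 and book4 above 3 N) and horizontal distance between candle and coaster below 0.03 m and angle between candle's own z axis and vertical below 0.1 rad and height (world z) of candle below 0.012 m and linear speed of each of book1, book2, book3, book4 below 0.02 m/s and value of joint lever_p below -0.6 rad and value of joint lever_q above 0.6 rad); the robot touches nothing.
It fails at once if notebooks crushed: more than 120 N from the jaw (contact force between any of jaw_p, jaw_q and book1 above 120 N or contact force between any of jaw_p, jaw_q and book2 above 120 N or contact force between any of jaw_p, jaw_q and book3 above 120 N or contact force between any of jaw_p, jaw_q and book4 above 120 N).
It fails at once if a bystander moved more than 30 mm (distance of any of mug, cactus from where it was at the start of the episode above 0.03 m).
Of press_p, press_q only 1 to 1 are there at a start; the rules pass over those that are not, and their reading is None.
Of book1, book2, book3, book4 only 2 to 4 are there at a start; the rules pass over those that are not, and their reading is None.
At some moment in a run one of candle may be knocked a few centimetres aside while the robot is not near it.
It also fails if it takes over 210 s, if anything falls off the work surface, if the arm or the gripper's body presses on something with over 40 N, if the wrist force passes 120 N, or if a joint passes its speed limit or range.

## Working session

There is one attempt and no reset: what is moved stays moved. The work goes in short steps, Python scripts to look and compute and a tool call to move; the robot and the scene stay as the last step left them, time stands still between calls to the robot, and variables do not carry over. Pictures are saved under pics/ and viewed, at most 17 in all, crops included, and the job is handed in when it is done.

Besides the shell and the picture viewer there is one more tool, called after ">>>" as a command line: name --pt "numbers of a row" for each row, then --argument value for the rest. drive_tool: Moves the arm, as the interface text tells. Its arguments: {"type":"object","properties":{"commands":{"type":"array","items":{"type":"array","items":{"type":"number"}}}},"required":["commands"]}

```bash
mkdir -p pics
cat > h.py <<'E'
import numpy as np, cv2
from bench import robot, camera
from scipy.spatial.transform import Rotation as R
def snap(n,f):
    c=camera(n); cv2.imwrite('pics/'+f,c['img'][:,:,::-1]); np.savez('pics/'+f+'.npz',**{k:v for k,v in c.items()}); return c
def load(f): return dict(np.load('pics/'+f+'.npz'))
def ray(c,px,z):
    px=np.atleast_2d(np.array(px,float)); d=np.c_[px,np.ones(len(px))]@np.linalg.inv(c['camera_matrix']).T@c['R']
    o=-c['R'].T@c['t']; s=(z-o[2])/d[:,2]; return o+d*s[:,None]
def proj(c,X):
    p=(np.atleast_2d(X)@c['R'].T+c['t'])@c['camera_matrix'].T; return p[:,:2]/p[:,2:]
def st():
    o=robot.get_obs(); r=R.from_rotvec(o['tool_rot']) if len(np.ravel(o['tool_rot']))==3 else R.from_matrix(o['tool_rot'])
    return o,r
E
python3 - <<'E'
from h import *
o,r=st(); print(o,r.as_matrix().round(3),robot.nose_length)
a=snap('top','top0.png'); b=snap('side','side0.png')
for c in(a,b): print(c['camera_matrix'],(-c['R'].T@c['t']).round(3),c['R'].round(3))
E
```

```text
{'t': 0.0, 'qpos': array([-1.33446588,  0.59213669,  0.04829257,  1.60985473, -0.03328162,
        0.94271283, -0.03365779]), 'qd': array([-7.48014432e-04,  9.38467034e-04,  8.52368983e-04, -6.58797138e-05,
       -2.07228102e-04, -8.15637167e-04, -1.01328049e-03]), 'tau': array([-7.40383439e-04, -5.48683190e+01,  1.54636234e+00, -1.98129737e+01,
        9.43499675e-03,  8.80572625e-03,  4.17645971e-07]), 'position': array([0.23454815, 0.68516765, 0.25211592]), 'tool_rot': array([-0.51549669, -3.09876659,  0.00360458]), 'wrist_force': array([0.45744955, 0.48770603, 0.78081253]), 'moment': array([-0.00032033, -0.02698093,  0.02065388]), 'finger_force': 0.0, 'opening': 1.0049211845331631} [[-0.946  0.324 -0.001]
 [ 0.324  0.946 -0.002]
 [-0.    -0.002 -1.   ]] 0.022
[[478.69707756   0.         274.82166362]
 [  0.         478.69707756 205.60260549]
 [  0.           0.           1.        ]] [0.392 0.111 1.348] [[ 0.02  -1.    -0.002]
 [-0.996 -0.02  -0.091]
 [ 0.091  0.004 -0.996]]
[[390.47400754   0.         274.09073174]
 [  0.         390.47400754 201.88888537]
 [  0.           0.           1.        ]] [ 0.044 -0.709  0.654] [[ 0.852 -0.523 -0.005]
 [-0.261 -0.417 -0.871]
 [ 0.454  0.743 -0.491]]
```

View pics/top0.png

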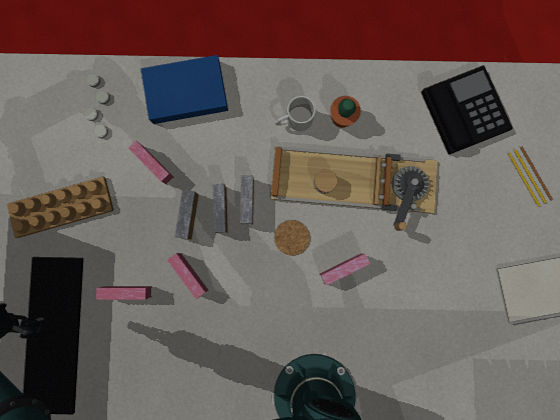

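View pics/side0.png

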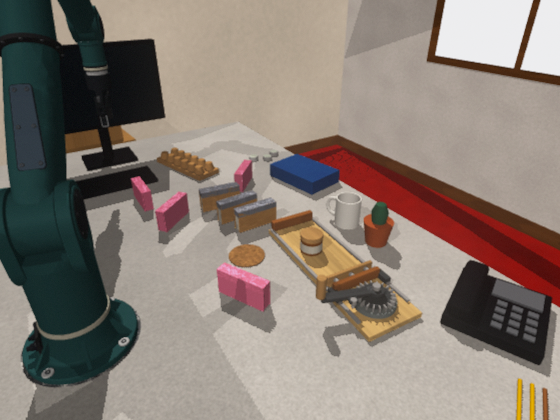

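Candidates: grey-spined notebooks at top-view (187,215), (221,208), (247,200). The pink look-alikes at (151,161), (188,275), (124,293), (345,268) are to be left alone. The candle is at (325,181), the coaster at (292,238), the lever handle at (400,226), the mug at (300,112) and the cactus at (346,110). I'll check this with a close crop.

Run:
```python
from h import *
c=load('top0.png'); im=c['img'][:,:,::-1]
cv2.imwrite('pics/crop0.png',cv2.resize(im[130:280,170:450],None,fx=2.85,fy=2.85,interpolation=cv2.INTER_CUBIC))
hsv=cv2.cvtColor(im,cv2.COLOR_BGR2HSV)
# press corners & features by eye, refine later
for n,p in (('book a',(187,215)),('b',(221,208)),('c',(247,200))):
    print(n,hsv[p[1],p[0]-6:p[0]+8].tolist())
for n,p,z in (('coaster',(292.5,238),.004),('candle lid',(325,181),.07),('axle',(411,185),.09),('handle',(400,226),.112)): print(n,ray(c,p,z).round(4))
```

```text
book a [[110, 17, 88], [105, 18, 85], [113, 12, 82], [114, 14, 93], [113, 11, 94], [120, 11, 90], [110, 16, 96], [115, 16, 94], [115, 17, 89], [165, 6, 80], [0, 10, 50], [15, 124, 37], [18, 146, 42], [17, 163, 39]]
b [[115, 16, 98], [115, 18, 87], [108, 15, 85], [108, 15, 86], [110, 15, 102], [114, 13, 100], [110, 17, 91], [107, 17, 107], [113, 18, 116], [150, 3, 85], [16, 78, 49], [14, 168, 38], [25, 21, 73], [23, 12, 83]]
c [[165, 5, 110], [107, 15, 116], [111, 16, 114], [111, 16, 111], [110, 14, 110], [114, 12, 103], [105, 15, 102], [110, 15, 99], [111, 18, 102], [109, 18, 112], [8, 9, 110], [15, 34, 75], [15, 56, 64], [25, 17, 91]]
coaster [[0.4247 0.0647 0.004 ]]
candle lid [[ 0.578 -0.018  0.07 ]]
axle [[ 0.569  -0.2437  0.09  ]]
handle [[ 0.4586 -0.2085  0.112 ]]
```

View pics/crop0.png

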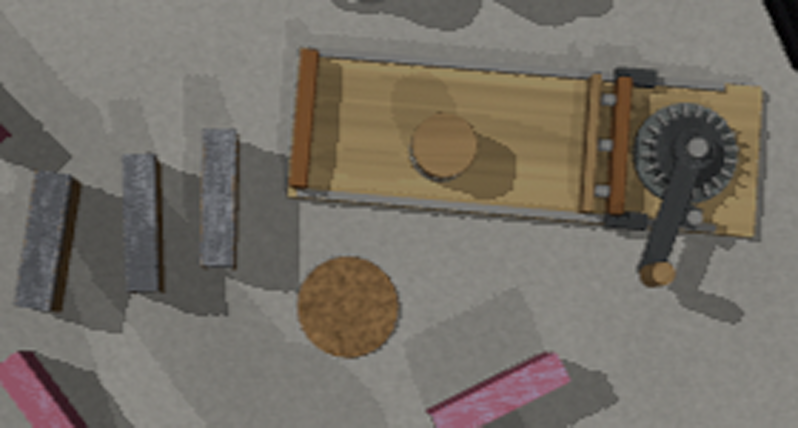

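The crop confirms three grey notebooks at crop x≈45, 142, 219, the candle at (443,147), coaster at (348,307), post at (655,273) and axle at (697,147). Next I'll measure them.

```bash
cat >> h.py <<'E'
def books(c,z,roi,amin=150):
    im=np.ascontiguousarray(c['img'][:,:,::-1]); h=cv2.cvtColor(im,cv2.COLOR_BGR2HSV)
    m=((h[...,0]>98)&(h[...,0]<130)&(h[...,1]>7)&(h[...,1]<60)).astype(np.uint8); k=np.zeros_like(m); x0,y0,x1,y1=roi; k[y0:y1,x0:x1]=1
    m=cv2.morphologyEx(cv2.medianBlur(m*k,3),cv2.MORPH_CLOSE,np.ones((3,3)))
    out=[]
    for q in cv2.findContours(m,cv2.RETR_EXTERNAL,cv2.CHAIN_APPROX_NONE)[0]:
        if cv2.contourArea(q)<amin: continue
        w=ray(c,q[:,0]+0.0,z)[:,:2]; (cx,cy),(a,b),t=cv2.minAreaRect((w*1000).astype(np.float32))
        if a<b: a,b,t=b,a,t-90
        out.append((cx,cy,a+2.5,b+2.5,(t+90)%180-90,cv2.minAreaRect(q)[0]))
    return out
E
python3 - <<'E'
from h import *
c=load('top0.png')
for b in books(c,.07,(160,150,275,260)): print(np.round(b[:5],1),np.round(b[5]))
f=lambda x,y,z:ray(c,(170+x/2.85-.3,130+y/2.85-.3),z)[0]
for n,x,y,z in (('cheek in far',318,52,.045),('cheek in near',307,187,.045),('cheek out far',302,48,.045),('plate nr L',289,196,.015),('plate nr R',757,240,.015),('plate far R',765,88,.015),('pad face far',589,75,.045),('pad near',582,212,.045),('axle',697,147,.09),('post',656,272,.112),('coaster',348,307,.004),('lid',444,145,.07)): print(n,(f(x,y,z)*1000).round(1))
E
```

```text
[482.  356.2 131.5  34.2  -8.1] [185. 214.]
[501.  266.6 129.3  32.1   1.8] [218. 208.]
[524.1 192.9 130.   31.3  -1.4] [246. 199.]
cheek in far [671.4 101.3  45. ]
cheek in near [539.5 109.3  45. ]
cheek out far [675.  116.9  45. ]
plate nr L [533.6 126.8  15. ]
plate nr R [ 499.5 -332.2   15. ]
plate far R [ 650.4 -341.6   15. ]
pad face far [ 654.  -161.4   45. ]
pad near [ 520.7 -154.8   45. ]
axle [ 579.1 -252.4   90. ]
post [ 460.8 -208.2  112. ]
coaster [426.2  66.7   4. ]
lid [579.2 -19.3  70. ]
```

```bash
cat >> h.py <<'E'
PY=np.deg2rad(86.0); XA=np.array([np.sin(PY),-np.cos(PY)]); YA=np.array([np.cos(PY),np.sin(PY)]); O=np.array([589.8,-119.2])
def W(px,py): return O+px*XA+py*YA
def plan(x,y,z,yawdeg=86.0):
    "mm target; rz first, then shifts in the turned tool frame"
    o,r=st(); p=o['position']*1000; m=r.as_matrix(); yw=np.arctan2(m[1,1],m[0,1]); d=np.deg2rad(yawdeg)-yw; d=(d+np.pi/2)%np.pi-np.pi/2
    R2=R.from_rotvec([0,0,-d]); m2=m@R2.as_matrix(); s=m2.T@(np.array([x,y,z])-p)
    print('at',p.round(1),'yaw',np.rad2deg(yw).round(2),'tilt z',m[:,2].round(4),'| rz',round(-d,3),'shift',s.round(1),'F',o['wrist_force'].round(1),'t',round(o['t'],1),'op',round(o['opening']*85,1),'ff',round(o['finger_force'],1))
E
python3 -c "
from h import *
plan(579.2,-19.3,200)"
```

```text
at [234.6 685.3 252.2] yaw 71.11 tilt z [-5.e-04 -2.e-03 -1.e+00] | rz -0.26 shift [-393.  -678.7   53.5] F [-0.  -0.5  0.1] t 0.1 op 85.0 ff 0.0
```

>>> drive_tool --pt "85 0 0 0 0 0 -0.13" --pt "85 0 0 0 0 0 -0.13" --pt "85 -21.8 -37.7 3 0 0 0" --pt "85 -21.8 -37.7 3 0 0 0" --pt "85 -21.8 -37.7 3 0 0 0" --pt "85 -21.8 -37.7 3 0 0 0" --pt "85 -21.8 -37.7 3 0 0 0" --pt "85 -21.8 -37.7 3 0 0 0" --pt "85 -21.8 -37.7 3 0 0 0" --pt "85 -21.8 -37.7 3 0 0 0"

```text
t: 1.1
position: [0.3881, 0.371, 0.229]
tool_rot: [-0.109, -3.139, 0.001]
wrist_force: [0.5, 0.5, -0.3]
opening: 0.993
finger_force: 0.0
```

>>> drive_tool --pt "85 -21.8 -37.7 3 0 0 0" --pt "85 -21.8 -37.7 3 0 0 0" --pt "85 -21.8 -37.7 3 0 0 0" --pt "85 -21.8 -37.7 3 0 0 0" --pt "85 -21.8 -37.7 3 0 0 0" --pt "85 -21.8 -37.7 3 0 0 0" --pt "85 -21.8 -37.7 3 0 0 0" --pt "85 -21.8 -37.7 3 0 0 0" --pt "85 -21.8 -37.7 3 0 0 0" --pt "85 -21.8 -37.7 3 0 0 0"

```text
t: 2.1
position: [0.5792, -0.02, 0.1989]
tool_rot: [-0.11, -3.139, -0.0]
wrist_force: [0.3, -0.1, -0.4]
opening: 0.995
finger_force: 0.0
```

```bash
python3 -c "
from h import *
plan(579.2,-19.3,48)
c=snap('wrist','w1.png');print(c['mount'].round(4),c['camera_matrix'][0])"
```

```text
at [579.2 -20.  198.9] yaw 86.0 tilt z [-6.e-04  1.e-04 -1.e+00] | rz 0.0 shift [ -0.    0.7 150.9] F [ 0.3 -0.1 -0.4] t 2.1 op 84.6 ff 0.0
[[-7.000e-04 -9.471e-01 -3.208e-01  8.270e-02]
 [ 1.000e+00 -1.000e-03  5.000e-04  5.000e-04]
 [-8.000e-04 -3.208e-01  9.471e-01 -1.213e-01]
 [ 0.000e+00  0.000e+00  0.000e+00  1.000e+00]] [350.18836592   0.         283.53309407]
```

View pics/w1.png

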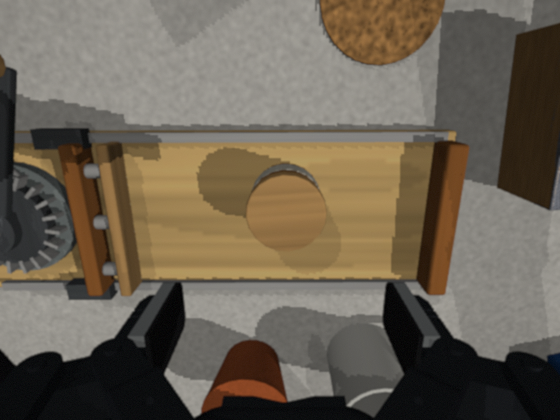

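The wrist view shows the lid at (287,210), the pad face from about (122,145) to (137,293), the cheek inner face from (445,143) to (430,293), and the coaster at the top, at about (382,10).

```bash
cat >> h.py <<'E'
def wc(c,o,r):
    T=np.eye(4); T[:3,:3]=r.as_matrix(); T[:3,3]=o['position']; M=np.linalg.inv(T@c['mount']); return dict(camera_matrix=c['camera_matrix'],R=M[:3,:3],t=M[:3,3],img=c['img'])
E
python3 - <<'E'
from h import *
o,r=st(); c=wc(load('w1.png'),o,r)
for n,p,z in(('lid',(287,210),.07),('pad',(123,145),.045),('pad',(138,293),.045),('cheek',(443,143),.045),('cheek',(429,293),.045)): print(n,(ray(c,p,z)*1000).round(1))
E
```

```text
lid [[581.9 -27.3  70. ]]
pad [[ 526.9 -151.    45. ]]
pad [[ 658.  -167.9   45. ]]
cheek [[545.3  96.7  45. ]]
cheek [[678.4  93.   45. ]]
```

Run:
```python
from h import *
o,r=st(); k=load('w1.png'); c=wc(k,o,r)
print(o['position'],r.as_matrix().round(3),k['mount'].round(4),k['camera_matrix'],(-c['R'].T@c['t']).round(4))
plan(579,-19,48)
g=np.ascontiguousarray(k['img']); h=cv2.cvtColor(g,cv2.COLOR_RGB2HSV); print(h[210,200:340:6].tolist())
```

```text
[ 0.58264872 -0.02983345  0.19896404] [[-0.997  0.08   0.004]
 [ 0.08   0.997 -0.007]
 [-0.004 -0.006 -1.   ]] [[-7.000e-04 -9.471e-01 -3.208e-01  8.270e-02]
 [ 1.000e+00 -1.000e-03  5.000e-04  5.000e-04]
 [-8.000e-04 -3.208e-01  9.471e-01 -1.213e-01]
 [ 0.000e+00  0.000e+00  0.000e+00  1.000e+00]] [[350.18836592   0.         283.53309407]
 [  0.         350.18836592 214.53649828]
 [  0.           0.           1.        ]] [ 0.4998 -0.0219  0.3199]
at [582.6 -29.8 199. ] yaw 85.4 tilt z [ 0.004  -0.0065 -1.    ] | rz -0.01 shift [  5.1  11.5 150.9] F [ 3.6 -5.3  0.7] t 2.1 op 84.5 ff 0.0
[[19, 120, 161], [19, 121, 162], [19, 122, 161], [19, 123, 143], [18, 123, 110], [19, 125, 110], [19, 123, 110], [18, 125, 110], [17, 132, 156], [17, 132, 158], [17, 135, 157], [17, 132, 156], [17, 131, 156], [17, 136, 156], [17, 135, 155], [17, 135, 153], [17, 132, 154], [17, 133, 153], [17, 133, 151], [17, 134, 152], [17, 133, 151], [18, 128, 138], [18, 121, 164], [18, 121, 164]]
```

>>> drive_tool --pt "85 0 0 0 0 0 0" --pt "85 0 0 0 0 0 0" --pt "85 -1 2 20 0 0 0" --pt "85 0 0 25 0 0 0" --pt "85 0 0 25 0 0 0" --pt "85 0 0 25 0 0 0" --pt "85 0 0 25 0 0 0" --pt "85 0 0 20 0 0 0" --pt "85 0 0 10 0 0 0" --pt "85 0 0 0 0 0 0"

```text
t: 3.15
position: [0.5788, -0.0147, 0.0482]
tool_rot: [-0.106, -3.137, -0.001]
wrist_force: [-0.3, 0.8, 0.9]
opening: 0.995
finger_force: 0.0
```

>>> drive_tool --pt "40 0 0 0 0 0 0" --pt "40 0 0 0 0 0 0" --pt "40 0 0 0 0 0 0" --pt "40 0 0 0 0 0 0" --pt "40 0 0 0 0 0 0" --pt "40 0 0 0 0 0 0" --pt "40 0 0 0 0 0 0" --pt "40 0 0 0 0 0 0" --pt "40 0 0 0 0 0 0" --pt "40 0 0 0 0 0 0"

```text
t: 4.15
position: [0.5811, -0.0165, 0.0509]
tool_rot: [0.11, 3.137, 0.0]
wrist_force: [-0.7, 0.6, 6.3]
opening: 0.692
finger_force: 64.7
```

```bash
python3 -c "
from h import *
plan(426.2,66.7,100)"
```

```text
at [581.1 -16.5  50.9] yaw 86.0 tilt z [ 0.0025  0.     -1.    ] | rz -0.0 shift [160.2  72.2 -49.5] F [-0.7  0.6  6.3] t 4.2 op 58.8 ff 64.7
```

>>> drive_tool --pt "40 0 0 -20 0 0 0" --pt "40 0 0 -25 0 0 0" --pt "40 0 0 -15 0 0 0" --pt "40 20 9 0 0 0 0" --pt "40 30 14 0 0 0 0" --pt "40 30 14 0 0 0 0" --pt "40 30 14 0 0 0 0" --pt "40 30 13 0 0 0 0" --pt "40 20 8 0 0 0 0" --pt "40 0 0 0 0 0 0"

```text
t: 5.15
position: [0.4209, 0.0676, 0.1093]
tool_rot: [-0.103, -3.135, 0.001]
wrist_force: [-0.7, -0.3, -1.6]
opening: 0.696
finger_force: 65.3
```

```bash
python3 -c "
from h import *
plan(426.2,66.7,40)
c=snap('top','top1.png');cv2.imwrite('pics/crop1.png',cv2.resize(c['img'][140:300,200:400,::-1],None,fx=3,fy=3))"
```

```text
at [420.9  67.6 109.3] yaw 86.22 tilt z [-5.4e-03 -2.0e-04 -1.0e+00] | rz 0.004 shift [-5.7 -0.5 69.3] F [-0.7 -0.3 -1.6] t 5.2 op 59.1 ff 65.3
```

View pics/crop1.png

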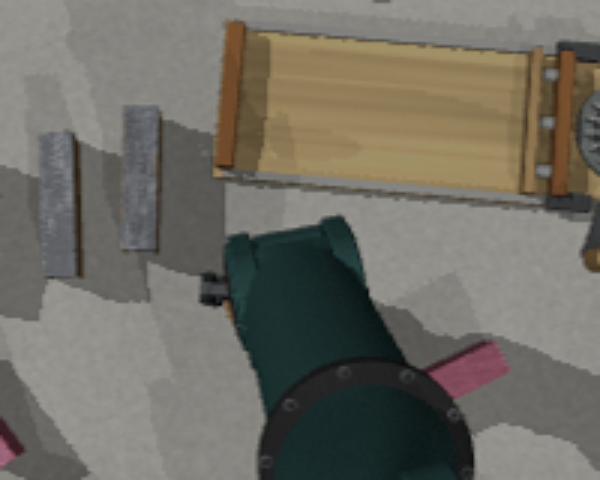

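The bay is empty and the candle is held. The arm hides the coaster. I'll lower it now.

>>> drive_tool --pt "40 -4 0 10 0 0 0" --pt "40 0 0 20 0 0 0" --pt "40 0 0 20 0 0 0" --pt "40 0 0 12 0 0 0" --pt "40 0 0 6 0 0 0" --pt "40 0 0 2 0 0 0" --pt "40 0 0 0 0 0 0" --pt "85 0 0 0 0 0 0" --pt "85 0 0 0 0 0 0" --pt "85 0 0 0 0 0 0"

```text
t: 6.2
position: [0.43, 0.0663, 0.0394]
tool_rot: [0.11, 3.139, 0.0]
wrist_force: [0.1, -0.3, -0.1]
opening: 0.993
finger_force: 0.0
```

>>> drive_tool --pt "85 0 0 0 0 0 0" --pt "85 0 0 -20 0 0 0" --pt "85 0 0 -30 0 0 0" --pt "85 0 0 -30 0 0 0" --pt "85 0 0 -30 0 0 0" --pt "85 -10 20 -20 0 0 0" --pt "85 -20 20 0 0 0 0" --pt "85 -20 20 0 0 0 0" --pt "85 -10 10 0 0 0 0" --pt "85 0 0 0 0 0 0"

```text
t: 7.2
position: [0.4955, 0.1334, 0.1692]
tool_rot: [0.106, 3.138, 0.001]
wrist_force: [0.1, -0.2, -0.4]
opening: 0.996
finger_force: 0.0
```

```bash
python3 -c "
from h import *
plan(*W(0,0),160)
o,r=st(); k=snap('wrist','w2.png'); c=wc(k,o,r)
for b in books(wc(k,o,r),.07,(0,0,560,420),800): print(np.round(b[:5],1),np.round(b[5]))
t=snap('top','top2.png')
for b in books(t,.07,(160,150,275,260)): print('top',np.round(b[:5],1),np.round(b[5]))
cv2.imwrite('pics/w2v.png',np.hstack([k['img'][:,:,::-1],t['img'][130:340,180:420,::-1].repeat(2,0).repeat(2,1)[:420,:240]]))"
```

```text
at [495.5 133.4 169.2] yaw 86.12 tilt z [ 1.4e-03  8.0e-04 -1.0e+00] | rz 0.002 shift [-111.6 -245.4    9.2] F [ 0.1 -0.2 -0.4] t 7.2 op 84.7 ff 0.0
[655.7 293.2  73.   48.2  86. ] [490. 397.]
[623.3  -7.1 146.1  71.6 -50. ] [115. 387.]
[ 5.252e+02  1.940e+02  1.348e+02  3.200e+01 -4.000e-01] [374. 252.]
[501.3 263.7 133.8  39.7   2.1] [480. 212.]
top [482.1 357.  131.6  33.4  -7.4] [185. 214.]
top [501.  266.6 129.3  32.1   1.8] [218. 208.]
```

View pics/w2v.png

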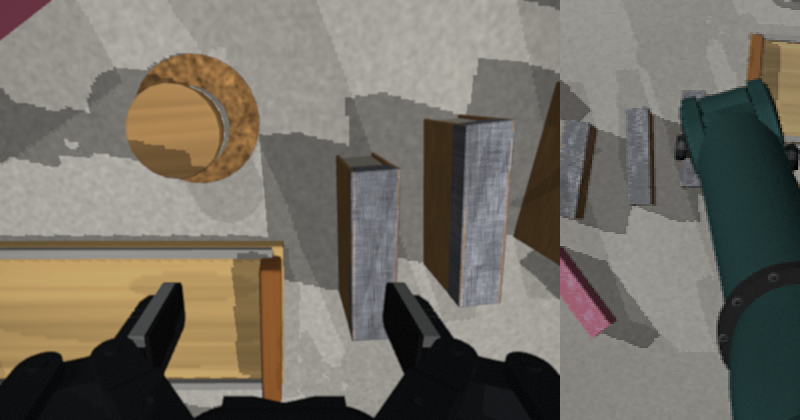

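The candle's lid is at (175,130), over the coaster at (200,118), which fits once parallax is allowed for. The thin notebook is at (374,252).

```bash
python3 -c "
from h import *
plan(524.8,193.5,58,89.2)"
```

```text
at [492.7 130.9 168.7] yaw 85.98 tilt z [-0.0028 -0.0013 -1.    ] | rz -0.056 shift [-31.5  63.2 110.5] F [-0.3 -0.3  0.5] t 7.3 op 84.5 ff 0.0
```

>>> drive_tool --pt "50 0 0 0 0 0 -0.056" --pt "50 -11 21 0 0 0 0" --pt "50 -11 21 0 0 0 0" --pt "50 -10 21 0 0 0 0" --pt "50 0 0 20 0 0 0" --pt "50 0 0 15 0 0 0" --pt "50 0 0 0 0 0 0" --pt "50 0 0 0 0 0 0" --pt "50 0 0 0 0 0 0" --pt "50 0 0 0 0 0 0"

```text
t: 8.3
position: [0.5273, 0.1942, 0.1351]
tool_rot: [0.023, 3.14, 0.001]
wrist_force: [-0.1, 0.9, 0.1]
opening: 0.584
finger_force: 0.0
```

```bash
python3 -c "
from h import *
plan(524.8,193.5,58,89.2)"
```

```text
at [527.3 194.2 135.1] yaw 89.18 tilt z [ 1.1e-03  4.0e-04 -1.0e+00] | rz -0.0 shift [ 2.6 -0.7 77.1] F [-0.1  0.9  0.1] t 8.3 op 49.7 ff 0.0
```

>>> drive_tool --pt "50 2 -0.5 15 0 0 0" --pt "50 0 0 25 0 0 0" --pt "50 0 0 25 0 0 0" --pt "50 0 0 12 0 0 0" --pt "50 0 0 0 0 0 0" --pt "15 0 0 0 0 0 0" --pt "15 0 0 0 0 0 0" --pt "15 0 0 0 0 0 0" --pt "15 0 0 0 0 0 0" --pt "15 0 0 0 0 0 0"

```text
t: 9.3
position: [0.5257, 0.1942, 0.0583]
tool_rot: [0.022, 3.14, 0.001]
wrist_force: [-1.0, -0.6, 7.1]
opening: 0.366
finger_force: 60.4
```

```bash
python3 -c "
from h import *
plan(*W(0,202),140,86)"
```

```text
at [525.7 194.2  58.3] yaw 89.21 tilt z [ 1.5e-03  7.0e-04 -1.0e+00] | rz 0.056 shift [ -85.9 -106.1  -81.7] F [-1.  -0.6  7.1] t 9.3 op 31.1 ff 60.4
```

>>> drive_tool --pt "15 0 0 -20 0 0 0" --pt "15 0 0 -30 0 0 0" --pt "15 0 0 -32 0 0 0.056" --pt "15 -20 -20 0 0 0 0" --pt "15 -25 -30 0 0 0 0" --pt "15 -22 -30 0 0 0 0" --pt "15 -14 -18 0 0 0 0" --pt "15 -5 -8 0 0 0 0" --pt "15 0 0 0 0 0 0" --pt "15 0 0 0 0 0 0"

```text
t: 10.3
position: [0.6021, 0.0839, 0.1388]
tool_rot: [-0.107, -3.138, -0.002]
wrist_force: [-0.8, 1.1, -2.6]
opening: 0.365
finger_force: 59.9
```

```bash
python3 -c "
from h import *
plan(*W(0,202),73,86)
o,r=st(); k=snap('wrist','w3.png')"
```

```text
at [602.1  83.9 138.8] yaw 86.09 tilt z [-0.0021  0.001  -1.    ] | rz 0.002 shift [-2.1 -1.5 65.8] F [-0.8  1.1 -2.6] t 10.3 op 31.1 ff 59.9
```

View pics/w3.png

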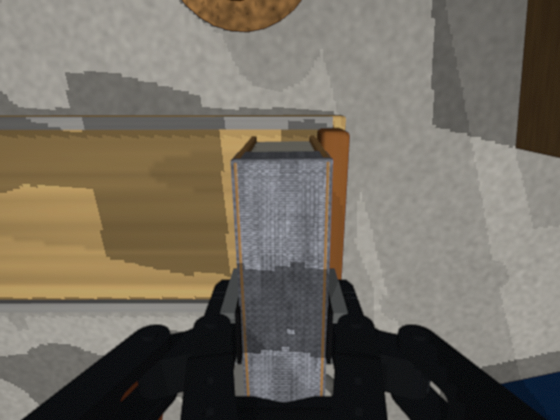

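The notebook is held square, and the cheek's inner edge is at about (320,132). That leaves a gap of about 7 mm. I'll lower it now.

>>> drive_tool --pt "15 -2 0 15 0 0 0" --pt "15 0 0 25 0 0 0" --pt "15 0 0 16 0 0 0" --pt "15 0 0 7 0 0 0" --pt "15 0 0 3 0 0 0" --pt "15 0 0 0 0 0 0" --pt "15 0 0 0 0 0 0" --pt "42 0 0 0 0 0 0" --pt "42 0 0 0 0 0 0" --pt "42 0 0 0 0 0 0"

```text
t: 11.35
position: [0.6059, 0.0821, 0.0736]
tool_rot: [0.11, 3.139, 0.0]
wrist_force: [-0.2, 0.4, -0.3]
opening: 0.492
finger_force: 0.0
```

>>> drive_tool --pt "42 0 0 0 0 0 0" --pt "42 0 0 -20 0 0 0" --pt "42 0 0 -30 0 0 0" --pt "42 0 0 -30 0 0 0" --pt "50 25 45 -5 0 0 -0.1" --pt "50 25 45 0 0 0 0" --pt "50 25 45 0 0 0 0" --pt "50 15 30 0 0 0 0" --pt "50 0 0 0 0 0 0" --pt "50 0 0 0 0 0 0"

```text
t: 12.35
position: [0.5169, 0.2435, 0.1583]
tool_rot: [-0.051, 3.141, 0.0]
wrist_force: [0.6, -0.4, -0.3]
opening: 0.584
finger_force: 0.0
```

```bash
python3 -c "
from h import *
plan(501.2,265.5,58,92)
o,r=st(); k=snap('wrist','w4.png')
for b in books(wc(k,o,r),.07,(0,0,560,420),800): print(np.round(b[:5],1),np.round(b[5]))
cv2.imwrite('pics/w4v.png',k['img'][:,:,::-1])"
```

```text
at [516.9 243.5 158.3] yaw 91.87 tilt z [ 3.e-04  1.e-04 -1.e+00] | rz -0.002 shift [ 15.   22.5 100.3] F [ 0.6 -0.4 -0.3] t 12.3 op 49.7 ff 0.0
[640.7 137.4  66.9  56.7 -73.9] [138. 379.]
[638.1 365.5 178.9 125.3  72.4] [430. 394.]
[603.9  71.8 130.6  42.   -6.3] [ 37. 334.]
[501.5 268.8 132.   28.2   3.5] [324. 200.]
[483.5 359.8 132.1  36.6  -6.9] [479. 177.]
```

View pics/w4v.png

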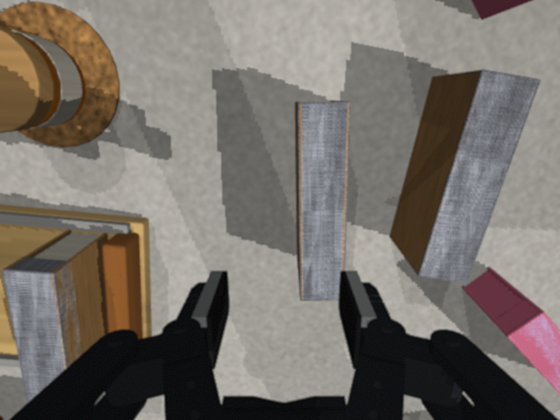

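Notebook 1 stands in the bay at (37,334). Notebook b is at (324,200) and c at (479,177).

>>> drive_tool --pt "50 7 11 15 0 0 -0.01" --pt "50 8 12 25 0 0 0" --pt "50 0 0 20 0 0 0" --pt "50 0 0 25 0 0 0" --pt "50 0 0 15 0 0 0" --pt "50 0 0 0 0 0 0" --pt "15 0 0 0 0 0 0" --pt "15 0 0 0 0 0 0" --pt "15 0 0 0 0 0 0" --pt "15 0 0 0 0 0 0"

```text
t: 13.4
position: [0.5022, 0.2651, 0.059]
tool_rot: [-0.063, 3.139, 0.001]
wrist_force: [0.7, -0.8, 1.8]
opening: 0.343
finger_force: 59.9
```

```bash
python3 -c "
from h import *
plan(*W(0,145),160,86)"
```

```text
at [502.2 265.1  59. ] yaw 92.29 tilt z [ 1.7e-03  6.0e-04 -1.0e+00] | rz 0.11 shift [-114.4 -232.2 -100.9] F [ 0.7 -0.8  1.8] t 13.4 op 29.1 ff 59.9
```

>>> drive_tool --pt "15 0 0 -20 0 0 0" --pt "15 0 0 -35 0 0 0" --pt "15 0 0 -35 0 0 0.11" --pt "15 0 0 -15 0 0 0" --pt "15 -15 -25 0 0 0 0" --pt "15 -20 -43 0 0 0 0" --pt "15 -22 -46 0 0 0 0" --pt "15 -22 -46 0 0 0 0" --pt "15 -20 -42 0 0 0 0" --pt "15 -10 -20 0 0 0 0"

```text
t: 14.4
position: [0.5948, 0.0313, 0.1633]
tool_rot: [0.12, 3.138, -0.005]
wrist_force: [-0.4, 0.2, -2.8]
opening: 0.341
finger_force: 60.1
```

>>> drive_tool --pt "15 -5 -10 0 0 0 0" --pt "15 0 0 0 0 0 0" --pt "15 0 0 0 0 0 0" --pt "15 0 0 0 0 0 0" --pt "15 0 0 0 0 0 0" --pt "15 0 0 0 0 0 0" --pt "15 0 0 0 0 0 0" --pt "15 0 0 0 0 0 0" --pt "15 0 0 0 0 0 0" --pt "15 0 0 0 0 0 0"

```text
t: 15.4
position: [0.5983, 0.0275, 0.1631]
tool_rot: [-0.11, -3.14, 0.0]
wrist_force: [0.0, -0.4, -2.3]
opening: 0.341
finger_force: 60.1
```

```bash
python3 -c "
from h import *
plan(*W(0,145),74,86)"
```

```text
at [598.3  27.5 163.1] yaw 85.99 tilt z [-0. -0. -1.] | rz -0.0 shift [-1.8 -1.9 89.1] F [ 0.  -0.4 -2.3] t 15.4 op 29.0 ff 60.1
```

>>> drive_tool --pt "15 -2 -3 15 0 0 0" --pt "15 0 0 30 0 0 0" --pt "15 0 0 25 0 0 0" --pt "15 0 0 12 0 0 0" --pt "15 0 0 5 0 0 0" --pt "15 0 0 2 0 0 0" --pt "15 0 0 0 0 0 0" --pt "40 0 0 0 0 0 0" --pt "40 0 0 0 0 0 0" --pt "40 0 0 0 0 0 0"

```text
t: 16.4
position: [0.6011, 0.0245, 0.075]
tool_rot: [0.109, 3.137, 0.0]
wrist_force: [0.1, 1.1, 0.4]
opening: 0.467
finger_force: 0.0
```

>>> drive_tool --pt "40 0 0 0 0 0 0" --pt "40 0 0 -15 0 0 0" --pt "40 0 0 -25 0 0 0" --pt "40 0 0 -25 0 0 0" --pt "40 0 0 -25 0 0 0.05" --pt "55 15 40 0 0 0 0" --pt "55 20 45 0 0 0 0" --pt "55 20 45 0 0 0 0" --pt "55 20 45 0 0 0 0" --pt "55 20 45 0 0 0 0"

```text
t: 17.4
position: [0.5316, 0.256, 0.1655]
tool_rot: [0.188, 3.135, 0.001]
wrist_force: [1.5, 0.7, -0.5]
opening: 0.645
finger_force: 0.0
```

>>> drive_tool --pt "55 20 45 0 0 0 0" --pt "55 15 25 0 0 0 0" --pt "55 10 15 0 0 0 0" --pt "55 0 0 0 0 0 0" --pt "55 0 0 0 0 0 0" --pt "55 0 0 0 0 0 0" --pt "55 0 0 0 0 0 0" --pt "55 0 0 0 0 0 0" --pt "55 0 0 0 0 0 0" --pt "55 0 0 0 0 0 0"

```text
t: 18.4
position: [0.4977, 0.3436, 0.1641]
tool_rot: [-0.189, -3.136, 0.0]
wrist_force: [-0.1, 0.7, 0.3]
opening: 0.642
finger_force: 0.0
```

```bash
python3 -c "
from h import *
plan(482.8,358,58,82.8)
o,r=st(); k=snap('wrist','w5.png')
for b in books(wc(k,o,r),.07,(0,0,560,420),800): print(np.round(b[:5],1),np.round(b[5]))"
```

```text
at [497.7 343.6 164.1] yaw 83.1 tilt z [-1.e-04 -1.e-04 -1.e+00] | rz 0.005 shift [ 16.6  12.5 106.1] F [-0.1  0.7  0.3] t 18.4 op 54.6 ff 0.0
[644.2 450.   72.7  37.6  57.9] [441. 387.]
[483.1 358.3 132.   33.7  -6.9] [304. 196.]
```

>>> drive_tool --pt "55 8 6 15 0 0 0" --pt "55 8 7 25 0 0 0" --pt "55 0 0 25 0 0 0" --pt "55 0 0 25 0 0 0" --pt "55 0 0 15 0 0 0" --pt "55 0 0 0 0 0 0" --pt "15 0 0 0 0 0 0" --pt "15 0 0 0 0 0 0" --pt "15 0 0 0 0 0 0" --pt "15 0 0 0 0 0 0"

```text
t: 19.45
position: [0.4838, 0.3591, 0.0602]
tool_rot: [0.188, 3.135, 0.002]
wrist_force: [0.7, 0.3, 3.4]
opening: 0.394
finger_force: 60.1
```

```bash
python3 -c "
from h import *
plan(*W(0,84),160,86)"
```

```text
at [483.8 359.1  60.2] yaw 83.12 tilt z [ 0.0015  0.0011 -1.    ] | rz -0.05 shift [-139.2 -385.6 -100.1] F [0.7 0.3 3.4] t 19.4 op 33.5 ff 60.1
```

>>> drive_tool --pt "15 0 0 -20 0 0 0" --pt "15 0 0 -35 0 0 0" --pt "15 0 0 -35 0 0 -0.05" --pt "15 0 0 -15 0 0 0" --pt "15 -8 -20 0 0 0 0" --pt "15 -15 -43 0 0 0 0" --pt "15 -16 -46 0 0 0 0" --pt "15 -16 -46 0 0 0 0" --pt "15 -16 -46 0 0 0 0" --pt "15 -16 -46 0 0 0 0"

```text
t: 20.45
position: [0.5524, 0.1044, 0.1635]
tool_rot: [-0.111, -3.139, 0.0]
wrist_force: [1.1, -0.2, -3.0]
opening: 0.387
finger_force: 60.4
```

>>> drive_tool --pt "15 -16 -46 0 0 0 0" --pt "15 -16 -42 0 0 0 0" --pt "15 -12 -30 0 0 0 0" --pt "15 -8 -15 0 0 0 0" --pt "15 0 -5 0 0 0 0" --pt "15 0 0 0 0 0 0" --pt "15 0 0 0 0 0 0" --pt "15 0 0 0 0 0 0" --pt "15 0 0 0 0 0 0" --pt "15 0 0 0 0 0 0"

```text
t: 21.45
position: [0.5949, -0.0339, 0.1642]
tool_rot: [-0.107, -3.14, -0.001]
wrist_force: [0.3, -0.2, -2.1]
opening: 0.392
finger_force: 60.4
```

```bash
python3 -c "
from h import *
plan(*W(0,84),75,86)
k=snap('side','s1.png');cv2.imwrite('pics/s1v.png',cv2.resize(k['img'][140:360,180:440,::-1],None,fx=2.5,fy=2.5))"
```

```text
at [594.9 -33.9 164.2] yaw 86.1 tilt z [-1.e-04  3.e-04 -1.e+00] | rz 0.002 shift [-0.9 -1.5 89.2] F [ 0.3 -0.2 -2.1] t 21.4 op 33.3 ff 60.4
```

View pics/s1v.png

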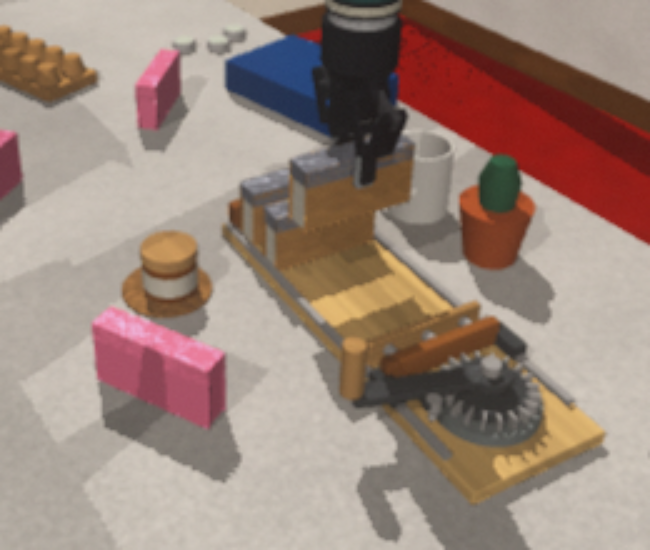

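The third notebook hangs over the bay with the first two upright behind it, and the candle is on the coaster. I'll place it, then hover by the handle.

>>> drive_tool --pt "15 -1 -2 15 0 0 0" --pt "15 0 0 30 0 0 0" --pt "15 0 0 25 0 0 0" --pt "15 0 0 12 0 0 0" --pt "15 0 0 5 0 0 0" --pt "15 0 0 2 0 0 0" --pt "15 0 0 0 0 0 0" --pt "44 0 0 0 0 0 0" --pt "44 0 0 0 0 0 0" --pt "44 0 0 0 0 0 0"

```text
t: 22.5
position: [0.5967, -0.0371, 0.0758]
tool_rot: [0.11, 3.138, 0.0]
wrist_force: [-0.2, 0.8, 0.0]
opening: 0.514
finger_force: 0.0
```

>>> drive_tool --pt "44 0 0 0 0 0 0" --pt "44 0 0 -15 0 0 0" --pt "44 0 0 -30 0 0 0" --pt "44 0 0 -30 0 0 0" --pt "44 0 0 -30 0 0 0" --pt "44 20 -35 -10 0 0 0" --pt "44 25 -45 0 0 0 0" --pt "44 25 -45 0 0 0 0" --pt "44 25 -35 0 0 0 0" --pt "44 15 -15 0 0 0 0"

```text
t: 23.5
position: [0.4725, -0.2057, 0.1913]
tool_rot: [-0.119, -3.139, 0.003]
wrist_force: [-0.6, 0.5, 0.4]
opening: 0.508
finger_force: 0.0
```

>>> drive_tool --pt "44 5 -5 0 0 0 0" --pt "44 0 0 0 0 0 0.1" --pt "44 0 0 0 0 0 0.1" --pt "44 0 0 0 0 0 0.09" --pt "44 0 0 0 0 0 0" --pt "44 0 0 0 0 0 0" --pt "44 0 0 0 0 0 0" --pt "44 0 0 0 0 0 0" --pt "44 0 0 0 0 0 0" --pt "44 0 0 0 0 0 0"

```text
t: 24.5
position: [0.4702, -0.2062, 0.1902]
tool_rot: [0.562, 3.091, 0.0]
wrist_force: [0.9, -0.9, 0.1]
opening: 0.514
finger_force: 0.0
```

```bash
python3 -c "
from h import *
plan(460.8,-208.2,88,69.4)
o,r=st(); k=snap('wrist','w6.png'); snap('top','top3.png')"
```

```text
at [ 470.2 -206.2  190.2] yaw 69.4 tilt z [ 1.e-04  0.e+00 -1.e+00] | rz -0.0 shift [  8.1  -5.2 102.2] F [ 0.9 -0.9  0.1] t 24.5 op 43.7 ff 0.0
```

View pics/w6.png

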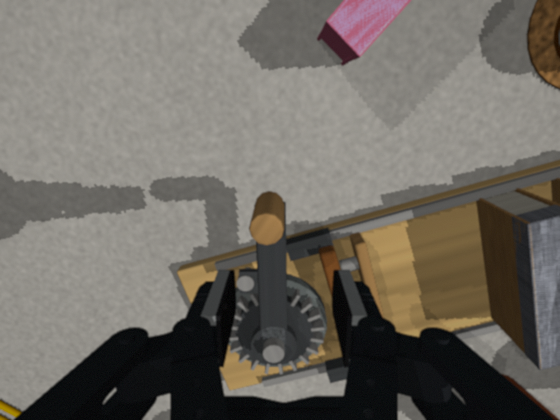

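The post top is at (267,229) and the axle cap at (274,350). The lever lines up with the tool's x.

Run:
```python
from h import *
c=load('w6.png'); o,r=st(); p=(ray(wc(c,o,r),[(267,229)],.112)[0]*1000); a=(ray(wc(c,o,r),[(274,350)],.09)[0]*1000)
d=p-a; print(p.round(1),a.round(1),np.hypot(*d[:2]),np.rad2deg(np.arctan2(d[1],d[0])), W(0,-140))
plan(p[0],p[1],90,np.rad2deg(np.arctan2(-d[0],d[1])) % 180)
```

```text
[ 461.2 -213.   112. ] [ 563.2 -248.5   90. ] 107.99361797053484 160.81790122484276 [ 580.03409368 -258.85896704]
at [ 470.2 -206.2  190.1] yaw 69.38 tilt z [-1.e-04  0.e+00 -1.e+00] | rz -0.025 shift [  6.3  -9.4 100.1] F [-0.2 -0.4  0.1] t 24.6 op 43.7 ff 0.0
```

>>> drive_tool --pt "44 6.5 -8 10 0 0 0" --pt "44 0 0 20 0 0 0" --pt "44 0 0 20 0 0 0" --pt "44 0 0 20 0 0 0" --pt "44 0 0 20 0 0 0" --pt "44 0 0 10 0 0 0" --pt "30 0 0 0 0 0 0" --pt "30 0 0 0 0 0 0" --pt "30 0 0 0 0 0 0" --pt "30 0 0 0 0 0 0"

```text
t: 25.6
position: [0.4619, -0.2116, 0.091]
tool_rot: [0.562, 3.089, -0.001]
wrist_force: [-0.8, 0.6, -1.2]
opening: 0.348
finger_force: 0.0
```

Run:
```python
from h import *
plan(461,-211.5,90,69.4); snap('side','s2.png'); c=snap('top','top4.png')
for b in books(c,.085,(270,140,390,220),100): print(np.round(b[:5],1),np.round(b[5]))
```

```text
at [ 461.9 -211.6   91. ] yaw 69.39 tilt z [ 1.7e-03 -7.0e-04 -1.0e+00] | rz -0.0 shift [ 0.8 -0.3  1. ] F [-0.8  0.6 -1.2] t 25.6 op 29.6 ff 0.0
[593.6 -38.4 133.   33.7  -4.5] [333. 175.]
[598.4  24.2 131.5  30.8  -4.4] [310. 172.]
[604.4  81.5 132.6  30.7  -3.2] [288. 170.]
```

>>> drive_tool --pt "30 -0.7 -13 0 0 0 -0.1" --pt "30 -0.7 -13 0 0 0 -0.1" --pt "30 -0.7 -13 0 0 0 -0.1" --pt "30 -0.7 -13 0 0 0 -0.1" --pt "30 -0.7 -13 0 0 0 -0.1" --pt "30 -0.7 -13 0 0 0 -0.1" --pt "30 0 0 0 0 0 0" --pt "30 0 0 0 0 0 0" --pt "30 0 0 0 0 0 0" --pt "30 0 0 0 0 0 0"

```text
t: 26.7
position: [0.4571, -0.2873, 0.0902]
tool_rot: [0.377, -3.119, -0.0]
wrist_force: [0.6, -1.0, -0.6]
opening: 0.351
finger_force: 0.0
```

>>> drive_tool --pt "30 -0.7 -13 0 0 0 -0.1" --pt "30 -0.7 -13 0 0 0 -0.1" --pt "30 -0.7 -13 0 0 0 -0.1" --pt "30 0 0 0 0 0 0" --pt "30 0 0 0 0 0 0" --pt "30 0 0 0 0 0 0" --pt "30 0 0 0 0 0 0" --pt "30 0 0 0 0 0 0" --pt "30 0 0 0 0 0 0" --pt "30 0 0 0 0 0 0"

```text
t: 27.7
position: [0.472, -0.324, 0.0902]
tool_rot: [-0.838, 3.028, -0.0]
wrist_force: [-0.0, 0.0, 0.2]
opening: 0.356
finger_force: 0.0
```

Run:
```python
from h import *
plan(461,-211.5,90,69.4); c=snap('side','s3.png');a=load('s2.png')
cv2.imwrite('pics/s3v.png',np.hstack([cv2.resize(k['img'][200:350,280:430,::-1],None,fx=2.6,fy=2.6,interpolation=cv2.INTER_CUBIC) for k in (a,c)]))
t=snap('top','top5.png')
for b in books(t,.085,(270,140,390,220),100): print(np.round(b[:5],1),np.round(b[5]))
```

```text
at [ 472.  -324.    90.2] yaw 120.96 tilt z [ 0. -0. -1.] | rz 0.9 shift [ 49.9 101.4   0.2] F [-0.   0.   0.2] t 27.7 op 30.3 ff 0.0
[593.7 -38.3 132.8  34.   -4.5] [333. 175.]
[598.4  24.3 131.5  31.   -4.4] [310. 172.]
[605.1  81.3 131.1  30.6  -3.1] [288. 169.]
```

View pics/s3v.png

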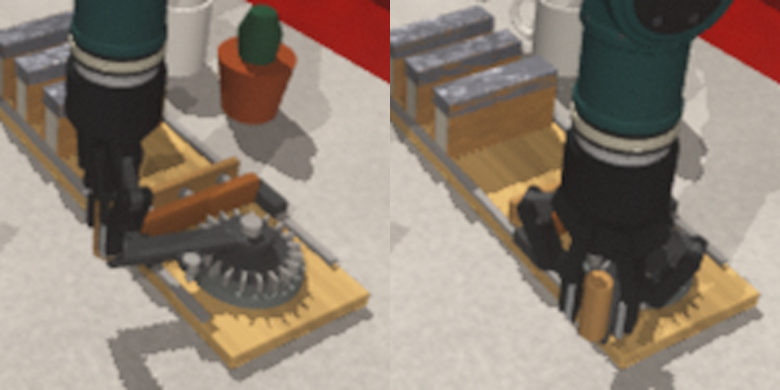

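The lever has followed to the far side: the post is now at (597,300) in the right half. Next I'll check from the top view whether the jaw moved.

```bash
cat >> h.py <<'E'
def jaw(c,x0=20,x1=55):
    ys=np.arange(-90,120,.5); xs=np.arange(x0,x1,3.); P=np.array([[*(W(x,y)/1000),.045] for x in xs for y in ys]); p=proj(c,P).astype(np.float32)
    h=cv2.cvtColor(cv2.remap(np.ascontiguousarray(c['img']),p[:,0].reshape(len(xs),-1),p[:,1].reshape(len(xs),-1),cv2.INTER_LINEAR),cv2.COLOR_RGB2HSV)
    m=(h[...,0]<13)&(h[...,1]>140)&(h[...,2]>60); return round(float(np.mean(np.where(m)[1])*.5-90),1) if m.sum()>20 else None, m.sum(1).tolist()
E
python3 - <<'E'
from h import *
for f in('top0.png','top4.png','top5.png'): print(jaw(load(f)))
E
```

```text
(None, [0, 0, 0, 0, 0, 0, 0, 0, 0, 0, 0, 0])
(None, [0, 0, 0, 0, 0, 0, 0, 0, 0, 0, 0, 0])
(None, [0, 0, 0, 0, 0, 0, 0, 0, 0, 0, 0, 0])
```

Run:
```python
from h import *
for f in('top0.png','top4.png','top5.png'):
    c=load(f); ys=np.arange(-120,-10,3.); p=proj(c,[[*(W(40,y)/1000),.045] for y in ys]).astype(np.float32)
    im=cv2.cvtColor(np.ascontiguousarray(c['img']),cv2.COLOR_RGB2HSV); q=cv2.remap(im,p[:,:1],p[:,1:],cv2.INTER_NEAREST)[:,0]
    print(f,' '.join(f'{int(y)}:{a},{b},{v}' for y,(a,b,v) in zip(ys,q)))
```

```text
top0.png -120:60,5,110 -117:60,4,68 -114:75,6,83 -111:35,17,92 -108:22,48,101 -105:20,94,106 -102:20,106,127 -99:19,106,115 -96:19,110,79 -93:18,108,78 -90:19,108,83 -87:19,108,92 -84:18,110,72 -81:15,143,73 -78:13,159,104 -75:14,160,107 -72:14,153,108 -69:14,157,107 -66:14,167,90 -63:20,12,63 -60:75,5,94 -57:75,6,85 -54:90,3,76 -51:30,4,68 -48:17,114,125 -45:18,114,130 -42:17,115,120 -39:17,124,66 -36:18,115,95 -33:19,104,120 -30:19,103,119 -27:20,108,118 -24:19,104,123 -21:19,102,132 -18:19,104,133 -15:19,104,133 -12:20,105,134
top4.png -120:60,4,116 -117:60,3,74 -114:70,9,89 -111:35,16,98 -108:23,47,108 -105:20,92,114 -102:20,105,134 -99:19,105,122 -96:19,111,83 -93:19,108,83 -90:19,106,89 -87:19,106,99 -84:19,109,77 -81:15,136,79 -78:14,156,111 -75:14,153,115 -72:14,153,112 -69:14,156,106 -66:15,163,94 -63:18,22,59 -60:90,3,80 -57:60,3,73 -54:90,12,63 -51:120,5,52 -48:17,116,121 -45:18,113,126 -42:18,116,119 -39:16,122,73 -36:18,110,102 -33:19,104,128 -30:19,101,126 -27:19,103,126 -24:19,102,127 -21:19,102,127 -18:19,104,128 -15:19,102,130 -12:19,103,129
top5.png -120:45,5,102 -117:60,7,69 -114:70,9,83 -111:30,12,87 -108:21,53,96 -105:20,96,106 -102:20,105,126 -99:20,107,114 -96:19,111,78 -93:18,109,77 -90:19,111,83 -87:20,108,92 -84:19,108,71 -81:15,144,71 -78:13,159,104 -75:14,157,107 -72:14,160,107 -69:14,158,105 -66:14,164,90 -63:20,12,62 -60:60,3,93 -57:75,6,86 -54:90,3,77 -51:0,0,67 -48:17,117,124 -45:17,116,130 -42:17,117,120 -39:16,126,65 -36:18,115,95 -33:19,102,120 -30:19,105,119 -27:19,104,118 -24:19,102,122 -21:19,102,132 -18:19,102,132 -15:19,103,134 -12:19,103,134
```

The jaw did not move (bar at press y −84…−66, pad face −40), so counter-clockwise is loose. This is press_q, and it grips clockwise.

>>> drive_tool --pt "30 -1.1 16.8 0 0 0 0.13" --pt "30 -1.1 16.8 0 0 0 0.13" --pt "30 -1.1 16.8 0 0 0 0.13" --pt "30 -1.1 16.8 0 0 0 0.13" --pt "30 -1.1 16.8 0 0 0 0.13" --pt "30 -1.1 16.8 0 0 0 0.13" --pt "30 -1.1 16.8 0 0 0 0.13" --pt "30 -1.1 16.8 0 0 0 0.13" --pt "30 -1.1 16.8 0 0 0 0.13" --pt "30 0 0 0 0 0 0"

```text
t: 28.8
position: [0.4793, -0.1802, 0.0903]
tool_rot: [0.97, 2.988, -0.001]
wrist_force: [0.0, 0.3, 0.8]
opening: 0.35
finger_force: 0.3
```

```bash
sed -i 's/<13)&(h\[...,1\]>140)/<17)\&(h[...,1]>133)/' h.py
python3 - <<'E'
from h import *
plan(461,-211.5,90,69.4); t=snap('top','top6.png'); print(jaw(load('top5.png')),jaw(t))
for b in books(t,.085,(270,140,390,220),100): print(np.round(b[:5],1))
E
```

```text
at [ 479.3 -180.2   90.3] yaw 54.04 tilt z [ 4.e-04 -7.e-04 -1.e+00] | rz -0.268 shift [  6.1 -35.7   0.3] F [0.  0.3 0.8] t 28.8 op 29.7 ff 0.3
(-69.0, [38, 36, 36, 34, 31, 31, 33, 32, 28, 25, 27, 37]) (-48.6, [37, 30, 30, 32, 34, 33, 31, 29, 27, 24, 26, 34])
[ 501.3 -164.9   58.1   39.9   62.1]
[593.6 -38.3 132.5  34.   -4.5]
[598.4  24.5 131.5  31.3  -4.4]
[604.3  81.3 132.8  30.5  -3.2]
```

>>> drive_tool --pt "30 -1.1 -16.8 0 0 0 -0.13" --pt "30 -1.1 -16.8 0 0 0 -0.13" --pt "30 -1.1 -16.8 0 0 0 -0.13" --pt "30 -1.1 -16.8 0 0 0 -0.13" --pt "30 -1.1 -16.8 0 0 0 -0.13" --pt "30 -1.1 -16.8 0 0 0 -0.13" --pt "30 -1.1 -16.8 0 0 0 -0.13" --pt "30 -1.1 -16.8 0 0 0 -0.13" --pt "30 -1.1 -16.8 0 0 0 -0.13" --pt "30 -0.2 -6.5 0 0 0 -0.05"

```text
t: 29.85
position: [0.4749, -0.3318, 0.0901]
tool_rot: [0.918, -3.004, -0.0]
wrist_force: [-1.2, 1.2, 0.5]
opening: 0.347
finger_force: 0.6
```

>>> drive_tool --pt "30 -1.1 16.8 0 0 0 0.13" --pt "30 -1.1 16.8 0 0 0 0.13" --pt "30 -1.1 16.8 0 0 0 0.13" --pt "30 -1.1 16.8 0 0 0 0.13" --pt "30 -1.1 16.8 0 0 0 0.13" --pt "30 -1.1 16.8 0 0 0 0.13" --pt "30 -1.1 16.8 0 0 0 0.13" --pt "30 -1.1 16.8 0 0 0 0.13" --pt "30 -1.1 16.8 0 0 0 0.13" --pt "30 -1.1 16.8 0 0 0 0.13"

```text
t: 30.85
position: [0.4827, -0.1751, 0.0903]
tool_rot: [-1.101, -2.94, 0.004]
wrist_force: [-2.7, -4.7, 2.2]
opening: 0.351
finger_force: 2.8
```

Run:
```python
from h import *
plan(461,-211.5,90,69.4); t=snap('top','top7.png'); print(jaw(t)[0])
for b in books(t,.085,(270,140,390,220),100): print(np.round(b[:5],1))
o,r=st(); a=r.as_matrix()[:2,0]; plan(*(W(0,-140)),90); print(o['position'][:2]*1000-130*a)
```

```text
at [ 482.7 -175.1   90.3] yaw 48.96 tilt z [-0.0026 -0.0014 -1.    ] | rz -0.357 shift [  7.6 -41.7   0.4] F [-2.7 -4.7  2.2] t 30.9 op 29.8 ff 2.8
-23.8
[ 509.1 -164.9   64.    40.6   50.8]
[593.7 -37.9 132.8  34.5  -4.4]
[598.3  23.4 131.4  28.7  -4.1]
[605.2  81.3 131.2  30.5  -3.2]
at [ 485.1 -171.7   90.1] yaw 49.03 tilt z [-1.3e-03  7.0e-04 -1.0e+00] | rz -0.645 shift [-1.007e+02 -8.040e+01 -1.000e-01] F [-2.1 -2.3  2.8] t 30.9 op 29.9 ff 2.4
[ 583.30212044 -256.91221254]
```

>>> drive_tool --pt "30 -1.1 -16.8 0 0 0 -0.13" --pt "30 -1.1 -16.8 0 0 0 -0.13" --pt "30 -1.1 -16.8 0 0 0 -0.13" --pt "30 -1.1 -16.8 0 0 0 -0.13" --pt "30 -1.1 -16.8 0 0 0 -0.13" --pt "30 -1.1 -16.8 0 0 0 -0.13" --pt "30 -1.1 -16.8 0 0 0 -0.13" --pt "30 -1.1 -16.8 0 0 0 -0.13" --pt "30 -1.1 -16.8 0 0 0 -0.13" --pt "30 -1.1 -16.8 0 0 0 -0.13"

```text
t: 31.9
position: [0.4741, -0.3303, 0.09]
tool_rot: [0.925, -3.001, -0.003]
wrist_force: [-1.1, 1.7, -0.6]
opening: 0.349
finger_force: 0.7
```

>>> drive_tool --pt "30 -1.1 16.8 0 0 0 0.13" --pt "30 -1.1 16.8 0 0 0 0.13" --pt "30 -1.1 16.8 0 0 0 0.13" --pt "30 -1.1 16.8 0 0 0 0.13" --pt "30 -1.1 16.8 0 0 0 0.13" --pt "30 -1.1 16.8 0 0 0 0.13" --pt "30 -1.1 16.8 0 0 0 0.13" --pt "30 -1.1 16.8 0 0 0 0.13" --pt "30 -1.1 16.8 0 0 0 0.13" --pt "30 -1.1 16.8 0 0 0 0.13"

```text
t: 32.9
position: [0.4838, -0.1735, 0.0902]
tool_rot: [-1.096, -2.942, 0.0]
wrist_force: [-0.7, -1.6, -0.3]
opening: 0.353
finger_force: 0.7
```

>>> drive_tool --pt "30 -1.1 -16.8 0 0 0 -0.13" --pt "30 -1.1 -16.8 0 0 0 -0.13" --pt "30 -1.1 -16.8 0 0 0 -0.13" --pt "30 -1.1 -16.8 0 0 0 -0.13" --pt "30 -1.1 -16.8 0 0 0 -0.13" --pt "30 -1.1 -16.8 0 0 0 -0.13" --pt "30 -1.1 -16.8 0 0 0 -0.13" --pt "30 -1.1 -16.8 0 0 0 -0.13" --pt "30 -1.1 -16.8 0 0 0 -0.13" --pt "30 -1.1 -16.8 0 0 0 -0.13"

```text
t: 33.9
position: [0.4742, -0.3303, 0.09]
tool_rot: [0.925, -3.001, -0.003]
wrist_force: [-0.0, 1.8, 0.4]
opening: 0.351
finger_force: 0.7
```

>>> drive_tool --pt "30 -1.1 16.8 0 0 0 0.13" --pt "30 -1.1 16.8 0 0 0 0.13" --pt "30 -1.1 16.8 0 0 0 0.13" --pt "30 -1.1 16.8 0 0 0 0.13" --pt "30 -1.1 16.8 0 0 0 0.13" --pt "30 -1.1 16.8 0 0 0 0.13" --pt "30 -1.1 16.8 0 0 0 0.13" --pt "30 -1.1 16.8 0 0 0 0.13" --pt "30 -1.1 16.8 0 0 0 0.13" --pt "30 -1.1 16.8 0 0 0 0.13"

```text
t: 34.9
position: [0.4824, -0.1751, 0.0903]
tool_rot: [-1.098, -2.94, 0.003]
wrist_force: [-4.7, -4.8, 4.2]
opening: 0.351
finger_force: 3.0
```

Run:
```python
from h import *
plan(461,-211.5,90,69.4); t=snap('top','top8.png'); print(jaw(t)[0])
for b in books(t,.085,(270,140,390,220),100): print(np.round(b[:5],1))
o,r=st(); a=r.as_matrix()[:2,0]; print(o['position'][:2]*1000-130*a)
```

```text
at [ 482.4 -175.1   90.3] yaw 49.03 tilt z [-3.5e-03 -9.0e-04 -1.0e+00] | rz -0.355 shift [  7.3 -41.6   0.4] F [-4.7 -4.8  4.2] t 34.9 op 29.8 ff 3.0
33.2
[ 508.5 -163.2   58.5   42.9   62.1]
[593.3 -38.  132.7  32.9  -3.6]
[598.2  22.5 131.5  27.   -4.5]
[604.3  81.5 132.4  30.3  -2.8]
[ 583.18741874 -256.78855297]
```

>>> drive_tool --pt "30 -1.1 -16.8 0 0 0 -0.13" --pt "30 -1.1 -16.8 0 0 0 -0.13" --pt "30 -1.1 -16.8 0 0 0 -0.13" --pt "30 -1.1 -16.8 0 0 0 -0.13" --pt "30 -1.1 -16.8 0 0 0 -0.13" --pt "30 -1.1 -16.8 0 0 0 -0.13" --pt "30 -1.1 -16.8 0 0 0 -0.13" --pt "30 -1.1 -16.8 0 0 0 -0.13" --pt "30 -1.1 -16.8 0 0 0 -0.13" --pt "30 -1.1 -16.8 0 0 0 -0.13"

```text
t: 35.95
position: [0.4745, -0.3304, 0.09]
tool_rot: [0.927, -3.001, -0.002]
wrist_force: [-0.3, 1.7, -0.7]
opening: 0.353
finger_force: 0.7
```

>>> drive_tool --pt "30 -1.1 16.8 0 0 0 0.13" --pt "30 -1.1 16.8 0 0 0 0.13" --pt "30 -1.1 16.8 0 0 0 0.13" --pt "30 -1.1 16.8 0 0 0 0.13" --pt "30 -1.1 16.8 0 0 0 0.13" --pt "30 -1.1 16.8 0 0 0 0.13" --pt "30 -1.1 16.8 0 0 0 0.13" --pt "30 -1.1 16.8 0 0 0 0.13" --pt "30 -1.1 16.8 0 0 0 0.13" --pt "30 -1.1 16.8 0 0 0 0.13"

```text
t: 36.95
position: [0.4836, -0.1741, 0.0901]
tool_rot: [-1.094, -2.943, 0.001]
wrist_force: [-2.8, -5.8, 0.3]
opening: 0.354
finger_force: 2.9
```

Run:
```python
from h import *
t=snap('top','top9.png'); print(jaw(t)[0])
for b in books(t,.085,(270,140,390,220),100): print(np.round(b[:5],1))
```

```text
56.6
[ 510.2 -163.9   63.    40.2   50.8]
[596.4   3.6 132.4  66.6  -3.9]
[604.4  81.2 132.6  30.2  -3.2]
```

>>> drive_tool --pt "30 -1.1 -16.8 0 0 0 -0.13" --pt "30 -1.1 -16.8 0 0 0 -0.13" --pt "30 -1.1 -16.8 0 0 0 -0.13" --pt "30 -1.1 -16.8 0 0 0 -0.13" --pt "30 -1.1 -16.8 0 0 0 -0.13" --pt "30 -1.1 -16.8 0 0 0 -0.13" --pt "30 -1.1 -16.8 0 0 0 -0.13" --pt "30 -1.1 -16.8 0 0 0 -0.13" --pt "30 -1.1 -16.8 0 0 0 -0.13" --pt "30 -1.1 -16.8 0 0 0 -0.13"

```text
t: 38.0
position: [0.4747, -0.3306, 0.0901]
tool_rot: [0.929, -3.001, -0.002]
wrist_force: [0.6, 1.1, -0.4]
opening: 0.354
finger_force: 0.7
```

>>> drive_tool --pt "30 -1.1 16.8 0 0 0 0.13" --pt "30 -1.1 16.8 0 0 0 0.13" --pt "30 -1.1 16.8 0 0 0 0.13" --pt "30 -1.1 16.8 0 0 0 0.13" --pt "30 -1.1 16.8 0 0 0 0.13" --pt "30 -1.1 16.8 0 0 0 0.13" --pt "30 -1.1 16.8 0 0 0 0.13" --pt "30 -1.1 16.8 0 0 0 0.13" --pt "30 -1.1 16.8 0 0 0 0.13" --pt "30 -1.1 16.8 0 0 0 0.13"

```text
t: 39.0
position: [0.483, -0.1754, 0.0902]
tool_rot: [-1.094, -2.943, 0.004]
wrist_force: [-3.1, -5.5, 1.8]
opening: 0.355
finger_force: 3.1
```

Run:
```python
from h import *
t=snap('top','top10.png'); print(jaw(t)[0])
for b in books(t,.085,(270,140,390,220),100): print(np.round(b[:5],1))
cv2.imwrite('pics/t10v.png',cv2.resize(t['img'][140:260,260:450,::-1],None,fx=3.5,fy=3.5,interpolation=cv2.INTER_CUBIC))
```

```text
81.1
[ 510.7 -159.6   50.1   39.9   61.7]
[598.   25.9 133.4  64.2  -3.9]
[604.4  81.2 132.6  30.4  -3.3]
```

View pics/t10v.png

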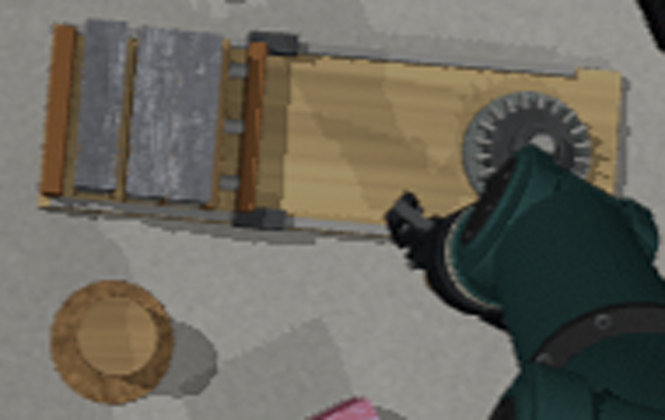

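The notebooks are upright, with gaps of about 8 mm and 7 mm left. The candle is on the coaster at (115,338). I'll make the last stroke in small steps, feeling for the force.

>>> drive_tool --pt "30 -1.1 -16.8 0 0 0 -0.13" --pt "30 -1.1 -16.8 0 0 0 -0.13" --pt "30 -1.1 -16.8 0 0 0 -0.13" --pt "30 -1.1 -16.8 0 0 0 -0.13" --pt "30 -1.1 -16.8 0 0 0 -0.13" --pt "30 -1.1 -16.8 0 0 0 -0.13" --pt "30 -1.1 -16.8 0 0 0 -0.13" --pt "30 -1.1 -16.8 0 0 0 -0.13" --pt "30 -1.1 -16.8 0 0 0 -0.13" --pt "30 -1.1 -16.8 0 0 0 -0.13"

```text
t: 40.05
position: [0.4749, -0.3307, 0.0902]
tool_rot: [0.93, -3.001, -0.001]
wrist_force: [0.2, 1.7, -0.7]
opening: 0.356
finger_force: 0.7
```

>>> drive_tool --pt "30 -1.1 16.8 0 0 0 0.13" --pt "30 -1.1 16.8 0 0 0 0.13" --pt "30 -1.1 16.8 0 0 0 0.13" --pt "30 -1.1 16.8 0 0 0 0.13" --pt "30 -1.1 16.8 0 0 0 0.13" --pt "30 -1.1 16.8 0 0 0 0.13" --pt "30 -0.1 5.2 0 0 0 0.04" --pt "30 -0.1 5.2 0 0 0 0.04" --pt "30 0 0 0 0 0 0" --pt "30 0 0 0 0 0 0"

```text
t: 41.05
position: [0.459, -0.2236, 0.0902]
tool_rot: [0.417, 3.113, 0.0]
wrist_force: [-0.3, 0.6, -0.9]
opening: 0.352
finger_force: 0.0
```

>>> drive_tool --pt "30 0 1.3 0 0 0 0.01" --pt "30 0 1.3 0 0 0 0.01" --pt "30 0 1.3 0 0 0 0.01" --pt "30 0 1.3 0 0 0 0.01" --pt "30 0 1.3 0 0 0 0.01" --pt "30 0 1.3 0 0 0 0.01" --pt "30 0 1.3 0 0 0 0.01" --pt "30 0 1.3 0 0 0 0.01" --pt "30 0 1.3 0 0 0 0.01" --pt "30 0 1.3 0 0 0 0.01"

```text
t: 42.05
position: [0.4631, -0.2113, 0.0902]
tool_rot: [0.579, 3.087, -0.002]
wrist_force: [-1.0, -4.0, 0.2]
opening: 0.347
finger_force: 1.9
```

Run:
```python
from h import *
plan(461,-211.5,90,69.4);t=snap('top','top11.png'); print(jaw(t)[0])
for b in books(t,.085,(270,140,390,220),100): print(np.round(b[:5],1))
```

```text
at [ 463.1 -211.3   90.2] yaw 68.74 tilt z [ 4.0e-04 -1.1e-03 -1.0e+00] | rz -0.012 shift [ 1.9 -0.9  0.2] F [-1.  -4.   0.2] t 42.0 op 29.5 ff 1.9
97.6
[601.1  57.5 135.2  95.7  -4. ]
```

>>> drive_tool --pt "30 0 1.3 0 0 0 0.01" --pt "30 0 1.3 0 0 0 0.01" --pt "30 0 1.3 0 0 0 0.01" --pt "30 0 1.3 0 0 0 0.01" --pt "30 0 1.3 0 0 0 0.01" --pt "30 0 1.3 0 0 0 0.01" --pt "30 0 1.3 0 0 0 0.01" --pt "30 0 1.3 0 0 0 0.01" --pt "30 0 1.3 0 0 0 0.01" --pt "30 0 1.3 0 0 0 0.01"

```text
t: 43.1
position: [0.4678, -0.2009, 0.0902]
tool_rot: [0.735, 3.053, -0.004]
wrist_force: [-1.4, -7.1, -0.3]
opening: 0.352
finger_force: 3.5
```

>>> drive_tool --pt "30 0 1.3 0 0 0 0.01" --pt "30 0 1.3 0 0 0 0.01" --pt "30 0 1.3 0 0 0 0.01" --pt "30 0 1.3 0 0 0 0.01" --pt "30 0 1.3 0 0 0 0.01" --pt "30 0 1.3 0 0 0 0.01" --pt "30 0 1.3 0 0 0 0.01" --pt "30 0 1.3 0 0 0 0.01" --pt "30 0 1.3 0 0 0 0.01" --pt "30 0 1.3 0 0 0 0.01"

```text
t: 44.1
position: [0.4738, -0.1905, 0.0902]
tool_rot: [0.888, 3.012, -0.005]
wrist_force: [-2.2, -8.5, -0.2]
opening: 0.352
finger_force: 4.3
```

Run:
```python
from h import *
plan(461,-211.5,90,69.4);t=snap('top','top12.png'); print(jaw(t)[0])
for b in books(t,.085,(270,140,390,220),100): print(np.round(b[:5],1))
```

```text
at [ 473.8 -190.5   90.2] yaw 57.14 tilt z [-1.0e-04 -3.5e-03 -1.0e+00] | rz -0.214 shift [  4.6 -24.2   0.3] F [-2.2 -8.5 -0.2] t 44.1 op 29.9 ff 4.3
101.8
[601.2  58.4 133.9  95.7  -4.9]
```

>>> drive_tool --pt "30 0 1.3 0 0 0 0.01" --pt "30 0 1.3 0 0 0 0.01" --pt "30 0 1.3 0 0 0 0.01" --pt "30 0 1.3 0 0 0 0.01" --pt "30 0 1.3 0 0 0 0.01" --pt "30 0 1.3 0 0 0 0.01" --pt "30 0 1.3 0 0 0 0.01" --pt "30 0 1.3 0 0 0 0.01" --pt "30 0 1.3 0 0 0 0.01" --pt "30 0 1.3 0 0 0 0.01"

```text
t: 45.15
position: [0.4806, -0.1806, 0.0901]
tool_rot: [1.039, 2.964, -0.007]
wrist_force: [-2.7, -10.7, 0.3]
opening: 0.348
finger_force: 5.0
```

Run:
```python
from h import *
plan(461,-211.5,90,69.4);o,r=st(); a=r.as_matrix()[:2,0]; print(o['position'][:2]*1000-130*a)
t=snap('top','top13.png'); print(jaw(t)[0])
for b in books(t,.085,(270,140,390,220),100): print(np.round(b[:5],1))
```

```text
at [ 480.6 -180.6   90.1] yaw 51.37 tilt z [-9.0e-04 -4.2e-03 -1.0e+00] | rz -0.315 shift [  7.5 -35.8   0.3] F [ -2.7 -10.7   0.3] t 45.1 op 29.6 ff 5.0
[ 582.17157243 -261.74529228]
104.1
[ 506.1 -168.5   60.7   35.2   53.8]
[601.   57.5 135.4  95.3  -3.6]
```

The force at the handle is now 11 N, up from 4 to 5.5 N when loose, so it is tight. I'll swing back the loose way to the stop and withdraw.

>>> drive_tool --pt "30 -1.1 -16.8 0 0 0 -0.13" --pt "30 -1.1 -16.8 0 0 0 -0.13" --pt "30 -1.1 -16.8 0 0 0 -0.13" --pt "30 -1.1 -16.8 0 0 0 -0.13" --pt "30 -1.1 -16.8 0 0 0 -0.13" --pt "30 -1.1 -16.8 0 0 0 -0.13" --pt "30 -1.1 -16.8 0 0 0 -0.13" --pt "30 -1.1 -16.8 0 0 0 -0.13" --pt "30 -1.1 -16.8 0 0 0 -0.13" --pt "30 -1.1 -16.8 0 0 0 -0.13"

```text
t: 46.2
position: [0.4772, -0.3322, 0.0895]
tool_rot: [0.98, -2.981, -0.007]
wrist_force: [-0.7, 1.8, -0.8]
opening: 0.354
finger_force: 0.9
```

>>> drive_tool --pt "30 0 -2 0 0 0 -0.015" --pt "30 0 -2 0 0 0 -0.015" --pt "30 0 0 0 0 0 0" --pt "30 0 0 0 0 0 0" --pt "30 0 0 0 0 0 0" --pt "30 0 0 0 0 0 0" --pt "30 0 0 0 0 0 0" --pt "30 0 0 0 0 0 0" --pt "30 0 0 0 0 0 0" --pt "30 0 0 0 0 0 0"

```text
t: 47.2
position: [0.4815, -0.3367, 0.0902]
tool_rot: [-1.018, 2.972, 0.0]
wrist_force: [0.8, 0.4, -0.1]
opening: 0.349
finger_force: 0.5
```

Run:
```python
from h import *
plan(461,-211.5,90,69.4)
t=snap('top','top14.png'); print(jaw(t)[0])
for b in books(t,.085,(270,140,390,220),100): print(np.round(b[:5],1))
```

```text
at [ 481.5 -336.7   90.2] yaw 127.83 tilt z [ 1.e-04  1.e-04 -1.e+00] | rz 1.02 shift [ 63.3 109.9   0.2] F [ 0.8  0.4 -0.1] t 47.2 op 29.6 ff 0.5
99.2
[601.5  57.5 136.   95.7  -4. ]
```

>>> drive_tool --pt "30 0 -2 0 0 0 0" --pt "30 0 0 0 0 0 0" --pt "30 0 2 0 0 0 0" --pt "44 0 0 0 0 0 0" --pt "44 0 0 0 0 0 0" --pt "44 0 0 0 0 0 0" --pt "44 0 0 -15 0 0 0" --pt "44 0 0 -30 0 0 0" --pt "44 0 0 -30 0 0 0" --pt "44 0 0 -30 0 0 0"

```text
t: 48.25
position: [0.4815, -0.3368, 0.1973]
tool_rot: [-1.018, 2.971, -0.001]
wrist_force: [0.3, 0.2, 0.2]
opening: 0.511
finger_force: 0.0
```

>>> drive_tool --pt "44 20 -20 -20 0 0 0" --pt "44 25 -30 0 0 0 0" --pt "44 25 -35 0 0 0 0" --pt "44 10 -35 0 0 0 0" --pt "44 0 -20 0 0 0 0" --pt "44 0 0 0 0 0 0" --pt "44 0 0 0 0 0 0" --pt "44 0 0 0 0 0 0" --pt "44 0 0 0 0 0 0" --pt "44 0 0 0 0 0 0"

```text
t: 49.25
position: [0.504, -0.4955, 0.2154]
tool_rot: [1.02, -2.971, -0.001]
wrist_force: [0.7, -0.7, 0.8]
opening: 0.516
finger_force: 0.0
```

Run:
```python
from h import *
plan(461,-211.5,90,69.4)
t=snap('top','top15.png')
for b in books(t,.085,(270,140,390,220),100): print(np.round(b[:5],1))
for f in('top11.png','top12.png','top13.png','top14.png','top15.png'):
    c=load(f); ys=np.arange(80,135,2.); xs=np.arange(25,50,3.)
    p=proj(c,[[*(W(x,y)/1000),.045] for x in xs for y in ys]).astype(np.float32)
    q=cv2.remap(np.ascontiguousarray(c['img']),p[:,0].reshape(len(xs),-1),p[:,1].reshape(len(xs),-1),cv2.INTER_LINEAR).astype(float)
    print(f,jaw(c)[0],np.median(q[...,0]/(q[...,2]+1),0).round(1).tolist())
cv2.imwrite('pics/t15v.png',cv2.resize(t['img'][130:280,260:450,::-1],None,fx=3.8,fy=3.8,interpolation=cv2.INTER_CUBIC))
```

```text
at [ 504.  -495.5  215.4] yaw 127.89 tilt z [-4.e-04  3.e-04 -1.e+00] | rz 1.021 shift [140.1 250.7 125.5] F [ 0.7 -0.7  0.8] t 49.2 op 43.8 ff 0.0
[601.5  57.4 136.5  95.3  -3.6]
top11.png 97.6 [1.7, 1.7, 1.7, 1.7, 1.7, 1.9, 2.3, 2.6, 2.6, 2.6, 2.7, 2.7, 2.2, 1.9, 1.7, 1.6, 1.6, 1.6, 1.5, 1.7, 1.8, 1.9, 1.6, 1.2, 1.0, 1.0, 0.9, 0.9]
top12.png 101.8 [1.7, 1.7, 1.7, 1.7, 1.7, 1.7, 1.7, 1.8, 2.2, 2.6, 2.6, 2.6, 2.6, 2.7, 2.3, 1.8, 1.6, 1.6, 1.5, 1.6, 1.8, 1.8, 1.5, 1.2, 1.0, 0.9, 0.9, 0.9]
top13.png 104.1 [1.7, 1.7, 1.7, 1.7, 1.7, 1.7, 1.7, 1.7, 1.8, 2.2, 2.6, 2.6, 2.6, 2.6, 2.6, 2.5, 1.9, 1.6, 1.5, 1.6, 1.8, 1.9, 1.6, 1.2, 1.0, 1.0, 0.9, 0.9]
top14.png 99.2 [1.7, 1.7, 1.7, 1.7, 1.7, 1.7, 1.7, 1.9, 2.5, 2.7, 2.7, 2.8, 2.8, 2.6, 2.1, 1.7, 1.7, 1.7, 1.6, 1.6, 1.8, 1.9, 1.5, 1.2, 1.0, 0.9, 0.9, 0.9]
top15.png 99.2 [1.7, 1.7, 1.7, 1.7, 1.7, 1.7, 1.7, 1.9, 2.4, 2.8, 2.7, 2.7, 2.7, 2.7, 2.2, 1.8, 1.7, 1.6, 1.6, 1.6, 1.9, 1.9, 1.6, 1.2, 1.0, 0.9, 0.9, 0.9]
```

View pics/t15v.png

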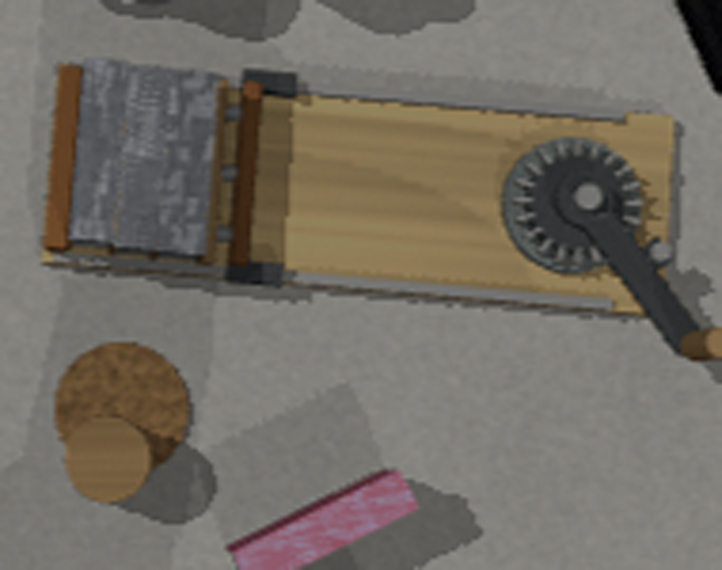

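Two findings. The notebooks sit tight together between pad and cheek, with the pad springs compressed about 6 mm, and the lever is at its loose stop. The candle, though, has been knocked: its lid is at (108,460) against the coaster centre at about (122,407). I'll fix that now.

Run:
```python
from h import *
c=load('top15.png'); s=c['img'][205:280,260:330]; 
cv2.imwrite('pics/t.png',cv2.resize(s[...,::-1],None,fx=8,fy=8,interpolation=cv2.INTER_CUBIC))
f=lambda x,y,z:(ray(c,(260+x/3.8-.3,130+y/3.8-.3),z)[0]*1000).round(1)
print('lid',f(108,460,.059),'coaster',f(122.5,406,.004))
o,r=st();k=camera('side');s=dict(k);p=proj(s,np.array([[*f(108,460,.059)]])/1000)[0];print(p)
x,y=p.astype(int);cv2.imwrite('pics/s15.png',cv2.resize(k['img'][max(0,y-50):y+60,max(0,x-80):x+80,::-1],None,fx=4.5,fy=4.5,interpolation=cv2.INTER_CUBIC))
```

```text
lid [389.   77.7  59. ] coaster [428.7  66.3   4. ]
[230.83318784 239.97112142]
```

View pics/s15.png

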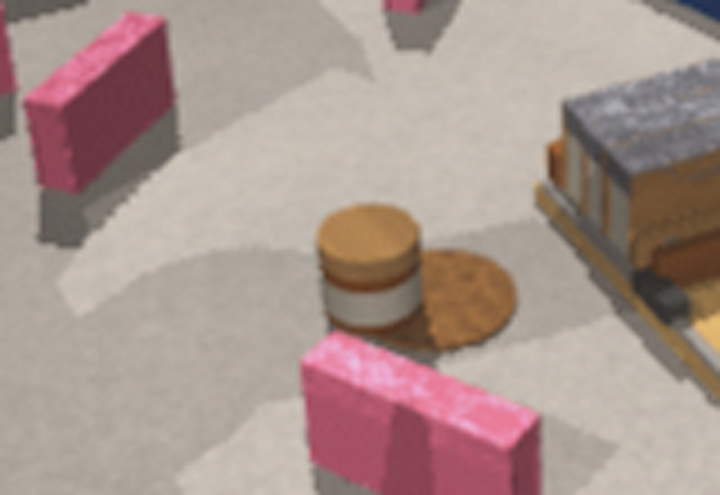

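The candle is upright, half on the desk at about (389,78). Its radius is 0.397 m, just inside the tool-down reach, so I'll grip it with the tool tilted towards the base.

Run:
```python
from h import *
plan(445,86,200,101.3)
```

```text
at [ 504.1 -495.9  215.3] yaw 127.86 tilt z [-1.e-04  0.e+00 -1.e+00] | rz 0.464 shift [-56.1 582.2  15.4] F [-0.6  0.2  0.3] t 49.4 op 43.6 ff 0.0
```

>>> drive_tool --pt "44 0 0 0 0 0 0.116" --pt "44 0 0 0 0 0 0.116" --pt "44 0 0 0 0 0 0.116" --pt "44 0 0 0 0 0 0.116" --pt "44 -3.5 20 1 0 0 0" --pt "44 -3.5 40 1 0 0 0" --pt "44 -3.5 40 1 0 0 0" --pt "44 -3.5 40 1 0 0 0" --pt "60 -3.5 40 1 0 0 0" --pt "60 -3.5 40 1 0 0 0"

```text
t: 50.35
position: [0.4816, -0.2749, 0.2094]
tool_rot: [-0.308, 3.126, -0.0]
wrist_force: [0.3, 0.6, 0.2]
opening: 0.71
finger_force: 0.0
```

>>> drive_tool --pt "76 -3.5 40 1 0 0 0" --pt "76 -3.5 40 1 0 0 0" --pt "76 -3.5 40 1 0 0 0" --pt "76 -3.5 40 1 0 0 0" --pt "76 -3.5 40 1 0 0 0" --pt "76 -3.5 40 1 0 0 0" --pt "76 -3.5 40 1 0 0 0" --pt "76 -3.5 40 1 0 0 0" --pt "76 -3.5 40 1 0 0 0" --pt "76 -3.5 22 1 0 0 0"

```text
t: 51.35
position: [0.4411, 0.1087, 0.1996]
tool_rot: [-0.315, 3.125, 0.002]
wrist_force: [0.1, 0.7, -0.8]
opening: 0.891
finger_force: 0.0
```

>>> drive_tool --pt "76 0 0 0 0 0 0" --pt "76 0 0 0 0 0.05 0" --pt "76 0 0 0 0 0.1 0" --pt "76 0 0 0 0 0.1 0" --pt "76 0 0 0 0 0.05 0" --pt "76 0 0 0 0 0 0" --pt "76 0 0 0 0 0 0" --pt "76 0 0 0 0 0 0" --pt "76 0 0 0 0 0 0" --pt "76 0 0 0 0 0 0"

```text
t: 52.35
position: [0.4412, 0.1047, 0.1994]
tool_rot: [0.279, -2.829, 0.042]
wrist_force: [0.5, -0.2, 0.0]
opening: 0.892
finger_force: 0.0
```

```bash
cat >> h.py <<'E'
def go(x,y,z):
    o,r=st(); print('at',(o['position']*1000).round(1),'R',r.as_matrix().round(3).tolist(),'shift',r.inv().apply(np.array([x,y,z])-o['position']*1000).round(1),'q',o['qpos'].round(2),'F',o['wrist_force'].round(1))
E
python3 - <<'E'
from h import *
go(389,77.7,110); go(389,77.7,42)
o,r=st(); k=snap('wrist','w7.png')
t=snap('top','top16.png')
E
```

```text
at [441.2 104.7 199.4] R [[-0.937, -0.195, -0.289], [-0.186, 0.981, -0.058], [0.295, -0.0, -0.955]] shift [ 27.6 -16.3 102.1] q [-0.11  0.46 -0.27  2.08  0.09  0.92  1.34] F [ 0.5 -0.2  0. ]
at [441.2 104.7 199.4] R [[-0.937, -0.195, -0.289], [-0.186, 0.981, -0.058], [0.295, -0.0, -0.955]] shift [  7.5 -16.3 167.1] q [-0.11  0.46 -0.27  2.08  0.09  0.92  1.34] F [ 0.5 -0.2  0. ]
```

View pics/w7.png

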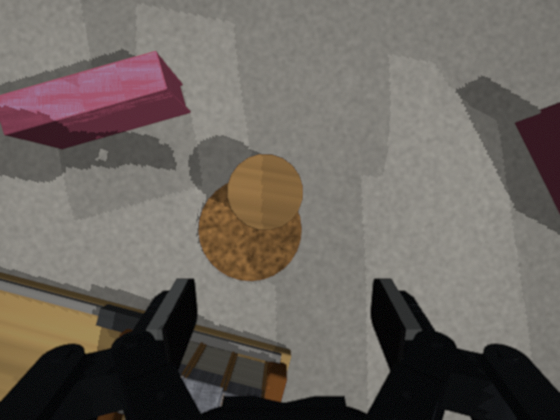

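Run:
```python
from h import *
o,r=st(); c=wc(load('w7.png'),o,r)
l=ray(c,(265,191),.059)[0]*1000; k=ray(c,(250,230),.004)[0]*1000; print(l.round(1),k.round(1))
go(390,77.5,40);
```

```text
[390.8  80.4  59. ] [428.7  70.2   4. ]
at [441.5 104.9 199.3] R [[-0.937, -0.195, -0.289], [-0.186, 0.981, -0.058], [0.295, -0.0, -0.955]] shift [  6.3 -16.8 168.7] q [-0.11  0.46 -0.27  2.08  0.09  0.92  1.34] F [ 0.  -0.1  0.7]
```

>>> drive_tool --pt "76 3 -8 10 0 0 0" --pt "76 3 -7.5 20 0 0 0" --pt "76 0 0 30 0 0 0" --pt "76 0 0 30 0 0 0" --pt "76 0 0 10 0 0 0" --pt "76 0 0 0 0 0 0" --pt "76 0 0 0 0 0 0" --pt "76 0 0 0 0 0 0" --pt "76 0 0 0 0 0 0" --pt "76 0 0 0 0 0 0"

```text
t: 53.45
position: [0.4109, 0.0831, 0.106]
tool_rot: [0.279, -2.831, 0.042]
wrist_force: [-0.4, 0.4, 0.5]
opening: 0.887
finger_force: 0.0
```

Run:
```python
from h import *
go(390,79,40)
```

```text
at [410.9  83.1 106. ] R [[-0.938, -0.195, -0.288], [-0.186, 0.981, -0.057], [0.294, 0.0, -0.956]] shift [ 0.9  0.1 69.4] q [-0.11  0.59 -0.23  2.2   0.15  0.67  1.31] F [-0.4  0.4  0.5]
```

>>> drive_tool --pt "76 1 0 10 0 0 0" --pt "76 0 0 20 0 0 0" --pt "76 0 0 20 0 0 0" --pt "76 0 0 13 0 0 0" --pt "76 0 0 6 0 0 0" --pt "76 0 0 0 0 0 0" --pt "76 0 0 0 0 0 0" --pt "76 0 0 0 0 0 0" --pt "76 0 0 0 0 0 0" --pt "76 0 0 0 0 0 0"

```text
t: 54.45
position: [0.3896, 0.0788, 0.0401]
tool_rot: [0.278, -2.83, 0.042]
wrist_force: [-1.1, -0.2, -0.8]
opening: 0.889
finger_force: 0.0
```

>>> drive_tool --pt "40 0 0 0 0 0 0" --pt "40 0 0 0 0 0 0" --pt "40 0 0 0 0 0 0" --pt "40 0 0 0 0 0 0" --pt "40 0 0 0 0 0 0" --pt "40 0 0 0 0 0 0" --pt "40 0 0 0 0 0 0" --pt "40 0 0 0 0 0 0" --pt "40 0 0 0 0 0 0" --pt "40 0 0 0 0 0 0"

```text
t: 55.45
position: [0.3895, 0.0788, 0.0403]
tool_rot: [0.278, -2.83, 0.042]
wrist_force: [0.3, -0.1, 5.7]
opening: 0.689
finger_force: 63.6
```

Run:
```python
from h import *
o,r=st(); go(*(o['position']*1000+[0,0,12])); go(*(o['position']*1000+[38.5,-10.5,0]));print(o['opening']*85,o['finger_force'])
```

```text
at [389.5  78.8  40.3] R [[-0.937, -0.195, -0.289], [-0.186, 0.981, -0.058], [0.295, -0.0, -0.955]] shift [  3.5  -0.  -11.5] q [-0.15  0.7  -0.19  2.27  0.19  0.49  1.27] F [ 0.3 -0.1  5.7]
at [389.5  78.8  40.3] R [[-0.937, -0.195, -0.289], [-0.186, 0.981, -0.058], [0.295, -0.0, -0.955]] shift [-34.1 -17.8 -10.5] q [-0.15  0.7  -0.19  2.27  0.19  0.49  1.27] F [ 0.3 -0.1  5.7]
58.59255777939997 63.58369588851929
```

>>> drive_tool --pt "40 1.8 0 -6 0 0 0" --pt "40 1.7 0 -6 0 0 0" --pt "40 0 0 0 0 0 0" --pt "40 -6.8 -3.6 -2.1 0 0 0" --pt "40 -6.8 -3.6 -2.1 0 0 0" --pt "40 -6.8 -3.6 -2.1 0 0 0" --pt "40 -6.8 -3.6 -2.1 0 0 0" --pt "40 -6.8 -3.6 -2.1 0 0 0" --pt "40 0 0 0 0 0 0" --pt "40 0 0 0 0 0 0"

```text
t: 56.45
position: [0.4278, 0.0679, 0.0522]
tool_rot: [0.278, -2.829, 0.042]
wrist_force: [-0.1, -0.4, -2.2]
opening: 0.69
finger_force: 64.8
```

>>> drive_tool --pt "40 -1.2 0 3.8 0 0 0" --pt "40 -1.2 0 3.8 0 0 0" --pt "40 -1 0 3.2 0 0 0" --pt "40 0 0 0 0 0 0" --pt "40 0 0 0 0 0 0" --pt "40 0 0 0 0 0 0" --pt "40 0 0 0 0 0 0" --pt "40 0 0 0 0 0 0" --pt "40 0 0 0 0 0 0" --pt "40 0 0 0 0 0 0"

```text
t: 57.45
position: [0.4279, 0.068, 0.041]
tool_rot: [0.278, -2.829, 0.042]
wrist_force: [0.6, 0.1, -3.6]
opening: 0.689
finger_force: 65.0
```

Run:
```python
from h import *
go(428,68,40.3); print(st()[0]['opening']*85)
```

```text
at [427.9  68.   41. ] R [[-0.937, -0.195, -0.29], [-0.186, 0.981, -0.058], [0.295, -0.0, -0.955]] shift [-0.3 -0.   0.6] q [-0.11  0.72 -0.19  2.19  0.2   0.56  1.31] F [ 0.6  0.1 -3.6]
58.58659125196785
```

>>> drive_tool --pt "40 0 0 0.8 0 0 0" --pt "40 0 0 0 0 0 0" --pt "78 0 0 0 0 0 0" --pt "78 0 0 0 0 0 0" --pt "78 0 0 0 0 0 0" --pt "78 0 0 0 0 0 0" --pt "78 0 0 -15 0 0 0" --pt "78 0 0 -30 0 0 0" --pt "78 0 0 -40 0 0 0" --pt "78 0 0 -40 0 0 0"

```text
t: 58.45
position: [0.4635, 0.075, 0.1607]
tool_rot: [0.278, -2.827, 0.042]
wrist_force: [1.5, -0.0, 0.2]
opening: 0.917
finger_force: 0.0
```

>>> drive_tool --pt "78 0 20 -40 0 0 0" --pt "78 0 45 0 0 -0.1 0" --pt "78 0 45 0 0 -0.1 0" --pt "78 0 45 0 0 -0.1 0" --pt "78 0 45 0 0 0 0" --pt "78 0 45 0 0 0 0" --pt "78 0 45 0 0 0 0" --pt "78 0 20 0 0 0 0" --pt "78 0 0 0 0 0 0" --pt "78 0 0 0 0 0 0"

```text
t: 59.45
position: [0.4147, 0.3806, 0.1974]
tool_rot: [0.308, -3.126, 0.003]
wrist_force: [-0.1, -1.2, 0.7]
opening: 0.913
finger_force: 0.0
```

Run:
```python
from h import *
go(428,68,40.3); t=snap('top','top17.png')
for b in books(t,.085,(270,140,390,220),100): print(np.round(b[:5],1))
print(jaw(t))
cv2.imwrite('pics/t17v.png',cv2.resize(t['img'][130:280,260:450,::-1],None,fx=3.8,fy=3.8,interpolation=cv2.INTER_CUBIC))
```

```text
at [414.7 380.6 197.4] R [[-0.981, -0.195, -0.001], [-0.195, 0.981, -0.002], [0.001, -0.002, -1.0]] shift [  47.9 -308.9  157.7] q [-0.63  0.47 -0.26  2.02  0.19  0.68  0.76] F [-0.1 -1.2  0.7]
[602.1  57.4 135.2  95.5  -3.7]
(101.3, [28, 28, 27, 28, 28, 27, 26, 22, 23, 24, 24, 27])
```

View pics/t17v.png

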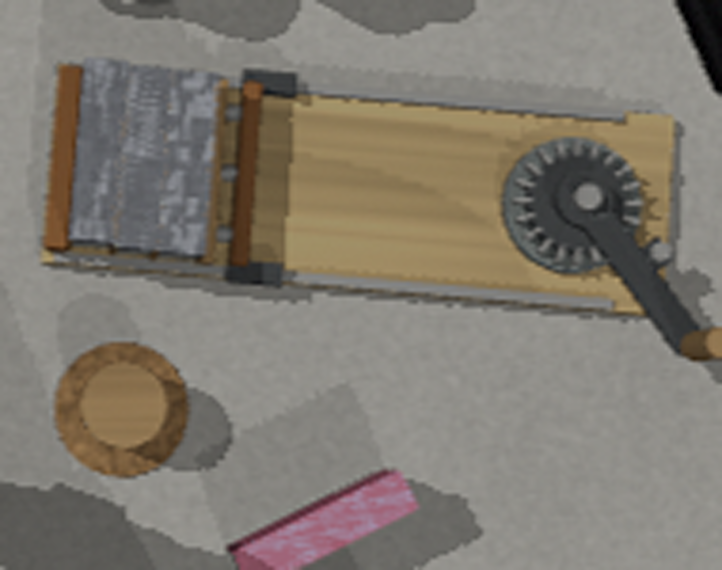

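The candle is centred on the coaster at (124,405). The notebooks are nipped and parallel, the lever is at its loose stop, and the robot is clear. I'm handing in.

```bash
python3 -c "
from bench import robot
print(robot.close_job())"
```

```text
the job is handed in; nothing more can be done
None
```

I handed the job in, but no verdict came back. By the last camera view, the candle is centred on the coaster and the three notebooks are nipped parallel against the cheek, about 11 N at the handle when I stopped. The lever is at its loose stop (counter-clockwise), and I did not touch the mug or cactus.

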